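# Load the slide scanner's stage for a run

## Task

Load the slide scanner's stage for a run: pull the red lock knob out until it clicks, draw the focus-target frame (white handle) out level from under its clip and lay it flat in its padded tray, then slide every coloured slide frame fully home under the sprung clip of the bay with the tag of its colour. When all frames are home, push the lock knob fully in again. Never lift a frame against a clip, and leave the timer and the vial alone.

Things in the scene. Friction and masses are not known exactly. Their poses are not given: they have to be found in the camera images.
- frame_pink_grip (a point): Slide frame with pink handle, may be absent (None): metal frame 100 x 34 x 6 mm with a glass slide, 56 to 98 g. x points to its round nose, z up. Near its tail stands an upright handle plate 8 mm thick along x, 26 mm wide, top 36 mm above the frame's underside. This point: on the handle, 8 mm below its top, 28 mm above the underside, 22 mm above the frame's rim, 14 mm ahead of the tail, 86 mm behind the nose.
- frame_yellow_grip (a point): Slide frame with yellow handle, may be absent (None): metal frame 100 x 34 x 6 mm with a glass slide, 56 to 98 g. x points to its round nose, z up. Near its tail stands an upright handle plate 8 mm thick along x, 26 mm wide, top 36 mm above the frame's underside. This point: on the handle, 8 mm below its top, 28 mm above the underside, 22 mm above the frame's rim, 14 mm ahead of the tail, 86 mm behind the nose.
- frame_blue_grip (a point): Slide frame with blue handle, may be absent (None): metal frame 100 x 34 x 6 mm with a glass slide, 56 to 98 g. x points to its round nose, z up. Near its tail stands an upright handle plate 8 mm thick along x, 26 mm wide, top 36 mm above the frame's underside. This point: on the handle, 8 mm below its top, 28 mm above the underside, 22 mm above the frame's rim, 14 mm ahead of the tail, 86 mm behind the nose.
- frame_green_grip (a point): Slide frame with green handle, may be absent (None): metal frame 100 x 34 x 6 mm with a glass slide, 56 to 98 g. x points to its round nose, z up. Near its tail stands an upright handle plate 8 mm thick along x, 26 mm wide, top 36 mm above the frame's underside. This point: on the handle, 8 mm below its top, 28 mm above the underside, 22 mm above the frame's rim, 14 mm ahead of the tail, 86 mm behind the nose.
- frame_target_grip (a point): Focus-target frame (black frame, white handle, black grid on the glass), shape, size and grip point as the coloured slide frames, 70 g. At the start it lies home in bay 2 (second from the knob's end).
- frame_target_mid (a point): Middle of the focus-target frame, 3 mm above its underside, 36 mm ahead of and 25 mm below its grip point; same axes.
- home_pink (a point): Where the grip point of the pink frame lies when it is home in the bay with the pink tag (10 x 36 x 8 mm, on the rear block 128 mm behind). Axes: x = way in, y = towards the knob, z up. Deck 28 mm below this point. Which tag stands at which bay changes; bays 46 mm apart. The frame meets its clip about 21 mm short of home, rides under it and stops at the rear block, under 1 mm past home.
- home_yellow (a point): Where the grip point of the yellow frame lies when it is home in the bay with the yellow tag (10 x 36 x 8 mm, on the rear block 128 mm behind). Axes: x = way in, y = towards the knob, z up. Deck 28 mm below this point. Which tag stands at which bay changes; bays 46 mm apart. The frame meets its clip about 21 mm short of home, rides under it and stops at the rear block, under 1 mm past home.
- home_blue (a point): Where the grip point of the blue frame lies when it is home in the bay with the blue tag (10 x 36 x 8 mm, on the rear block 128 mm behind). Axes: x = way in, y = towards the knob, z up. Deck 28 mm below this point. Which tag stands at which bay changes; bays 46 mm apart. The frame meets its clip about 21 mm short of home, rides under it and stops at the rear block, under 1 mm past home.
- home_green (a point): Where the grip point of the green frame lies when it is home in the bay with the green tag (10 x 36 x 8 mm, on the rear block 128 mm behind). Axes: x = way in, y = towards the knob, z up. Deck 28 mm below this point. Which tag stands at which bay changes; bays 46 mm apart. The frame meets its clip about 21 mm short of home, rides under it and stops at the rear block, under 1 mm past home.
- stage: Cream loading stage with black deck, fixed, 204 x 212 x 40 mm; origin on the worktop, deck 40 mm above it, from 89 mm in front (-x) of the origin to the rear block 62 mm behind. Four bays at y = 69, 23, -23, -69 mm (1 to 4), open above and in front. Steel guide rods (8 mm, tops rounded, 7 mm above the deck, from x = -32 mm to the block) leave 38 mm channels for the 34 mm frames.
- tray_floor (a point): Middle of the inner floor of the shallow grey tray with a blue pad, home of the focus-target frame, fixed: inside 132 x 62 mm (long along its x), walls 6 mm above this floor, floor 4 mm above the worktop.
- lock_knob (a point): Centre of the red pull knob's grip, 30 mm above the worktop at the stage's +y side: 20 mm diameter, 22 mm long along the stage's y, with a 28 mm flange, 6 mm thick, at its outer end; pulls out along the stage's +y. Pushed in, the stage's wall is 22 mm from this point and the knob's outer face 17 mm.
- lock_bar (a joint): Travel of lock bar and knob, m: 0 in (four red stops, 9.5 mm high, stand behind the frames' tails, 3.5 mm clear of a frame that is home), 0.0235 fully out (stops between the bays). Friction 1.2 N; from 0.014 to 0.023 it rides over a spring ball (4 to 6 N) that then holds it out; push it back over the ball to close. A frame over 3 mm short of home blocks it.
- clip_1 (a joint): Sprung forked steel clip over bay 1 (bays counted from the knob's end), rad: 0 down on an empty bay, 0.02 to 0.035 snapped down on the glass of a frame that is home, 0.08 to 0.14 while the frame's nose rides under it. Presses with 1 to 2 N; pushing a frame in or drawing it out level takes 2 to 8 N.
- clip_2 (a joint): Sprung forked steel clip over bay 2 (bays counted from the knob's end), rad: 0 down on an empty bay, 0.02 to 0.035 snapped down on the glass of a frame that is home, 0.08 to 0.14 while the frame's nose rides under it. Presses with 1 to 2 N; pushing a frame in or drawing it out level takes 2 to 8 N.
- clip_3 (a joint): Sprung forked steel clip over bay 3 (bays counted from the knob's end), rad: 0 down on an empty bay, 0.02 to 0.035 snapped down on the glass of a frame that is home, 0.08 to 0.14 while the frame's nose rides under it. Presses with 1 to 2 N; pushing a frame in or drawing it out level takes 2 to 8 N.
- clip_4 (a joint): Sprung forked steel clip over bay 4 (bays counted from the knob's end), rad: 0 down on an empty bay, 0.02 to 0.035 snapped down on the glass of a frame that is home, 0.08 to 0.14 while the frame's nose rides under it. Presses with 1 to 2 N; pushing a frame in or drawing it out level takes 2 to 8 N.
- timer: Bystander: small bench timer, 62 x 68 x 20 mm, origin at the middle of its underside.
- vial: Bystander: brown vial with a blue cap, 27 mm diameter, 50 mm high, origin at the middle of its underside.
There are look-alikes about, which are no part of the job. Leave any brown look-alike of the part that bears frame_target_grip alone.

How it is judged:
By the outcome, as a careful person would: the job done as asked, in the order asked, and still so for the second after the job is handed in, with the robot touching nothing.
Of frame_pink, frame_yellow, frame_blue, frame_green only 3 to 4 are there at a start; the rules pass over those that are not, and their reading is None.
At some moment in a run one of frame_pink, frame_yellow, frame_blue, frame_green may be knocked a few centimetres aside while the robot is not near it.
Once in a run the grip may slacken for a moment while it holds something.
It also fails if it takes over 200 s, if anything falls off the work surface, if the arm or the gripper's body presses on something with over 40 N, if the wrist force passes 120 N, or if a joint passes its speed limit or range.

## Robot

A 6-joint arm with a two-finger parallel gripper is mounted at the origin on a cart in front of the work surface, level with it; the furniture and walls round the work are solid. World frame = base frame: x ahead of the robot, y to its left, z up, the work surface at z = 0. Lengths are in mm, angles in rad, forces in N, time in s.
With the tool pointing down it reaches from about 275 to 1000 mm from the base axis. Payload 8.4 kg.
Tool frame: the origin (TCP) lies between the finger pads; the fingertips stand r.tips_ahead ahead of it and the grasp point (between the pads) lies 6 mm ahead of it (r.tips_ahead is the distance from the TCP to the fingertips, in mm); z points along the fingers, y is the line along which they close (so a half turn about z gives the same grasp; the last joint's range is limited). The gripper opens to 85 mm and grips with 20 to 120 N. Pads are 22 mm wide; open, the fingers measure 114 mm over their backs; the gripper's body (76 mm by 85 mm) begins 54 mm behind the grasp point. The pads swing forward as they close: fully open they stand 13 mm farther back than shut.
Start: joints at [1.305, 0.353, 1.633, -0, 1.155, -0.002], TCP at [162.968, 603.382, 223.181] pointing down, gripper open.
Joint ranges: [-2.63, 2.63], [-0.92, 2.1], [0.06, 2.66], [-1.3, 4.44], [0, 2.69], [-3.02, 3.02]. Speed limits (rad/s): [2.22, 2.22, 2.79, 3.14, 3.14, 3.14].

## Interface

Orientations are given as [roll, pitch, yaw] about the fixed x, y, z axes, in that order (R = Rz(yaw) Ry(pitch) Rx(roll)).
In Python, from rig import r gives the robot as it stands.
- The arm moves only by the tool carry_out, never from a script. Its arguments are lists of equal length, an entry for each row: "delta_pos": the shift along the tool's x, y, z in m, a list of three; "rot": the turn, a rotation vector about the tool's x, y, z in degrees, a list of three. A call has 1 to 8 rows; each row is the pose to reach, as a shift and turn from the pose commanded when the call began, along the tool's axes at that moment; what a row does not reach only later rows make up. A row lasts 1/8 s, in which the tool goes at most 62.5 mm and 10.7 degrees, less where a joint would pass 70% of its speed; a pose out of reach is approached as far as the arm can. A call with a gripper value outside its range is refused whole. "claw" is the finger opening in m, from 0 to 0.0854, set as the call begins (left out, the last holds). The fingers move at their own pace and stop on an object; "grip_force" is the grip in N (left out, the last holds). Time passes only in rows, so rows that repeat a pose let the fingers close. It gives the time, the measured TCP pose, the force, the opening and the grip force at its end, in the units of the state.
- r.sense(): the state, without advancing time (a new reading comes with each control period).
- r.grab_frame(name): name is "side" or "top" or "wrist"; returns the picture (420x560x3 uint8, blue, green, red); there is no depth.
- r.camera_info(name): a dict with "fx", "fy", "cx", "cy" (pixels), "pose" (4x4, takes a point from camera to world coordinates); the wrist camera has in their place "hand_eye" (4x4, takes a point from camera to tool coordinates, whose origin is the TCP and whose axes are the flange's). Camera axes: x right, y down, z forward; pixel columns grow to the right and rows downward; lengths in mm; the calibration is good to about 2 mm. A picture is of the moment at which its call begins: read the wrist's pose just before it. camera_info takes no time and is no camera call.
- r.sign_off(): hands the job in; it is judged then, once.
Trained networks look in the newest picture that a camera, given by its name, has taken for a name from the list of things; names that differ only in an ending like _2 or _b are one class to them, and where a whole thing is asked for, a point or a joint stands for the part that bears it (a point fixed in the world has none). Each returns a list of dicts, best first, with "p" (0 to 1); they miss things now and then, are a little off and sometimes report something else, mostly with a low value. They report only what shows in the picture. A call takes as long as a camera call. They do not tell look-alikes from the thing itself.
- r.recognise(thing, camera): "box" ([left, top, right, bottom] in pixels, round what is visible of it).
- r.cut_out(thing, camera): "mask" (420x560 bool, what is visible of it) and "box" ([left, top, right, bottom] in pixels, round what is visible of it).
The state is a dict: "clock": time; "qpos": joint angles; "qvel": joint speeds; "joint_efforts": joint torques, N m; "eef_pos": TCP position; "tcp_rot": TCP orientation; "contact_force": force on the tool from outside, world axes, zero at the start; "wrist_torque": the same for the moment, N m; "opening": opening from 0.0 (shut) to 1.0 (fully open); "grasp_force": force on a finger pad.
Only numpy, scipy, OpenCV 4.12 (cv2) and the standard library are available. Lean on these libraries where they do the work, as an engineer would, in place of code of your own. Each camera call takes 0.05 s, during which the arm holds its last target. There are 200 camera calls.

## Working session

There is one attempt and no reset: what is moved stays moved. The work goes in short steps, Python scripts to look and compute and a tool call to move; the robot and the scene stay as the last step left them, time stands still between calls to the robot, and variables do not carry over. Pictures are saved under pics/ and viewed, at most 14 in all, crops included, and the job is handed in when it is done.

Besides the shell and the picture viewer there is one more tool, called by a JSON object that holds its "method" and its "body", one argument or row to a line. carry_out: Moves the arm, as the interface text tells. Its arguments: {"type":"object","properties":{"delta_pos":{"type":"array","items":{"type":"array","items":{"type":"number"}}},"rot":{"type":"array","items":{"type":"array","items":{"type":"number"}}},"claw":{"type":"number"},"grip_force":{"type":"number"}},"required":["delta_pos","rot"]}

```bash
mkdir -p pics; ls
python3 - <<'E'
from rig import r
import cv2,numpy as np
a=r.grab_frame("top");b=r.grab_frame("side")
cv2.imwrite("pics/top0.png",a);cv2.imwrite("pics/side0.png",b)
for n in("top","side","wrist"):
    c=r.camera_info(n);print(n,{k:np.round(v,3).tolist() for k,v in c.items()})
print(r.tips_ahead,r.sense())
E
```

```text
pics
top {'fx': 474.796, 'fy': 474.796, 'cx': 268.876, 'cy': 205.411, 'pose': [[-0.036, -0.979, 0.202, 265.531], [-0.999, 0.036, -0.004, -66.709], [-0.003, -0.202, -0.979, 1423.209], [0.0, 0.0, 0.0, 1.0]]}
side {'fx': 399.787, 'fy': 399.787, 'cx': 274.24, 'cy': 212.071, 'pose': [[1.0, -0.028, 0.002, 577.531], [-0.019, -0.628, 0.778, -963.518], [-0.02, -0.778, -0.628, 789.453], [0.0, 0.0, 0.0, 1.0]]}
wrist {'fx': 309.268, 'fy': 309.268, 'cx': 279.531, 'cy': 208.387, 'hand_eye': [[0.0, -0.948, -0.318, 82.004], [1.0, 0.0, -0.001, 0.117], [0.001, -0.318, 0.948, -150.518], [0.0, 0.0, 0.0, 1.0]]}
25.0 {'clock': 0.1, 'qpos': array([ 1.30458474e+00,  3.53556661e-01,  1.63406966e+00, -1.27520257e-05,
        1.15519838e+00, -2.37520650e-03]), 'qvel': array([ 5.77136886e-05,  1.38116447e-04, -2.07138520e-03,  4.83614881e-04,
        6.45267173e-04,  7.03025704e-04]), 'joint_efforts': array([-3.17028216e-04, -6.06360340e+01, -3.42819178e+01,  7.45340941e-06,
        3.94377188e-03,  2.21681029e-05]), 'eef_pos': array([162.86418053, 602.95003186, 222.54641065]), 'tcp_rot': array([-3.14036059e+00,  8.73377871e-06,  2.87776144e+00]), 'contact_force': array([ 0.69350906, -0.00085054,  0.53054424]), 'wrist_torque': array([ 0.00324645, -0.00262303,  0.0396703 ]), 'grasp_force': 0.0, 'opening': 0.9956207439369475}
```

View pics/top0.png

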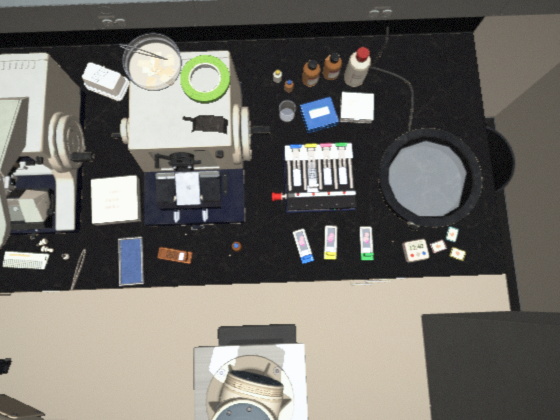

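View pics/side0.png

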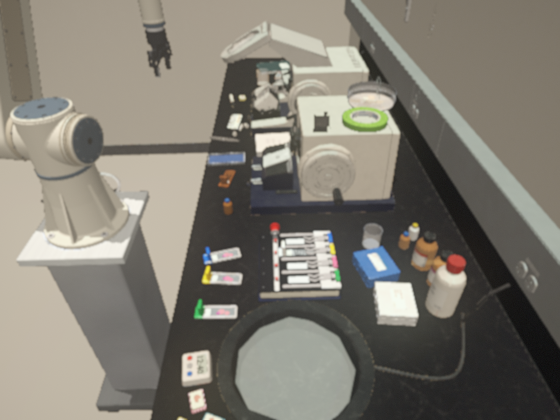

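The top view shows the stage around (320,178) with the knob at its left (277,197). Blue, yellow and green frames lie in front at (303,245), (330,242) and (366,243), with the tray at (131,262), the brown look-alike at (175,255), the timer at (415,250) and the vial at (236,246). No pink frame is visible so far.

```bash
cat > h.py <<'E'
from rig import r
import cv2,numpy as np
from scipy.spatial.transform import Rotation as R
def T_tool():
    s=r.sense();T=np.eye(4);T[:3,:3]=R.from_euler('xyz',s['tcp_rot']).as_matrix();T[:3,3]=s['eef_pos'];return T
def cam(n,T=None):
    c=r.camera_info(n)
    P=c['pose'] if 'pose' in c else (T_tool() if T is None else T)@c['hand_eye']
    return c,np.array(P)
def to_w(n,u,v,z,T=None):
    c,P=cam(n,T);d=P[:3,:3]@np.array([(u-c['cx'])/c['fx'],(v-c['cy'])/c['fy'],1.])
    return P[:3,3]+d*(z-P[2,3])/d[2]
def to_px(n,p,T=None):
    c,P=cam(n,T);q=P[:3,:3].T@(np.array(p)-P[:3,3]);return np.array([c['fx']*q[0]/q[2]+c['cx'],c['fy']*q[1]/q[2]+c['cy']])
E
python3 - <<'E'
from h import *
im=cv2.imread("pics/top0.png")
cv2.imwrite("pics/c.png",cv2.resize(im[130:280,260:460],None,fx=4,fy=4,interpolation=cv2.INTER_CUBIC))
r.grab_frame("top")
for n,z in [("frame_pink_grip",15),("frame_yellow_grip",10),("frame_blue_grip",10),("frame_green_grip",10),("frame_target_grip",48),("tray_floor",4),("stage",40),("lock_knob",30),("timer",20),("vial",50)]:
    for d in r.recognise(n,"top")[:4]:
        b=d['box'];print(n,round(d['p'],2),np.round(b),np.round(to_w("top",(b[0]+b[2])/2,(b[1]+b[3])/2,z)))
E
```

```text
frame_yellow_grip 0.57 [326. 226. 333. 259.] [ 437. -250.   10.]
frame_blue_grip 0.75 [293. 231. 312. 261.] [ 430. -168.   10.]
frame_green_grip 0.85 [361. 228. 375. 264.] [ 422. -364.   10.]
frame_green_grip 0.72 [334. 144. 345. 148.] [ 738. -300.   10.]
frame_green_grip 0.27 [291. 151. 297. 161.] [ 710. -156.   10.]
frame_target_grip 0.89 [304. 159. 319. 194.] [ 633. -205.   48.]
frame_target_grip 0.64 [160. 249. 192. 263.] [409. 202.  48.]
tray_floor 0.89 [115. 237. 144. 285.] [404. 348.   4.]
tray_floor 0.69 [294. 226. 310. 262.] [ 436. -169.    4.]
lock_knob 0.68 [271. 190. 354. 204.] [ 573. -206.   30.]
timer 0.63 [400. 240. 430. 265.] [ 397. -500.   20.]
vial 0.75 [295. 229. 310. 262.] [ 426. -166.   50.]
vial 0.39 [231. 241. 239. 251.] [432.  31.  50.]
vial 0.2 [274. 145. 356. 214.] [ 622. -213.   50.]
```

View pics/c.png

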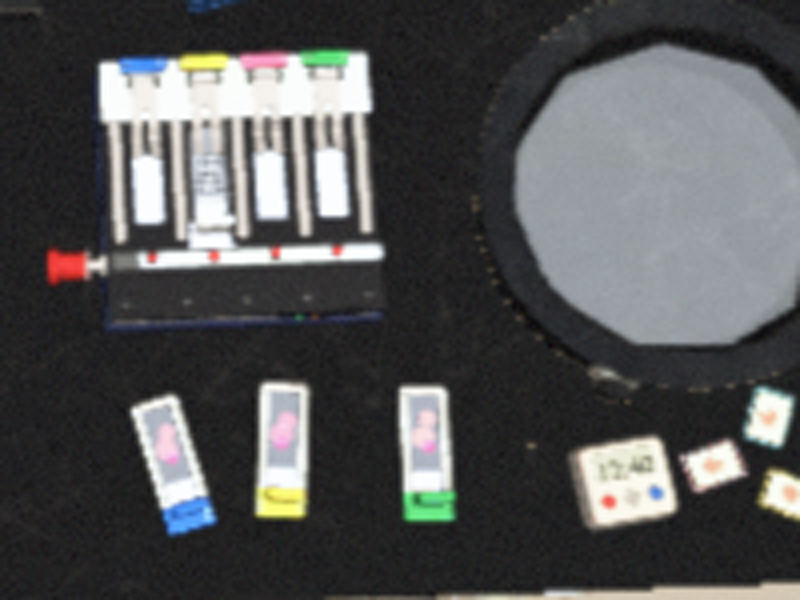

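{"method": "carry_out", "body": {
  "delta_pos": [
    [-0.034,-0.052,0],
    [-0.068,-0.104,0],
    [-0.102,-0.156,0],
    [-0.136,-0.208,0],
    [-0.17,-0.26,0],
    [-0.204,-0.312,0],
    [-0.238,-0.364,0],
    [-0.272,-0.416,0]
  ],
  "rot": [
    [0,0,9.4],
    [0,0,18.8],
    [0,0,28.2],
    [0,0,37.6],
    [0,0,47],
    [0,0,56.4],
    [0,0,65.8],
    [0,0,74.9]
  ]
}}

```text
clock: 1.65
eef_pos: [317.5, 129.2, 223.7]
tcp_rot: [3.14, -0.001, 1.566]
contact_force: [0.9, -0.0, 0.5]
opening: 0.998
grasp_force: 0.0
```

{"method": "carry_out", "body": {
  "delta_pos": [
    [-0.05,0.032,0],
    [-0.1,0.064,0],
    [-0.15,0.096,0],
    [-0.2,0.128,0],
    [-0.25,0.16,0],
    [-0.3,0.192,0],
    [-0.315,0.2,0],
    [-0.315,0.2,0]
  ],
  "rot": [
    [0,0,0],
    [0,0,0],
    [0,0,0],
    [0,0,0],
    [0,0,0],
    [0,0,0],
    [0,0,0],
    [0,0,0]
  ]
}}

```text
clock: 2.65
eef_pos: [516.8, -184.5, 222.8]
tcp_rot: [-3.141, -0.0, 1.569]
contact_force: [-0.2, 1.1, 0.4]
opening: 0.999
grasp_force: 0.0
```

Run:
```python
from h import *
T=T_tool();im=r.grab_frame("wrist");np.save("T1.npy",T);cv2.imwrite("pics/w1.png",im)
# rotate so world +x is up, +y left for viewing
print(T[:3,3])
```

```text
[ 516.78288542 -184.54180427  222.81336641]
```

View pics/w1.png

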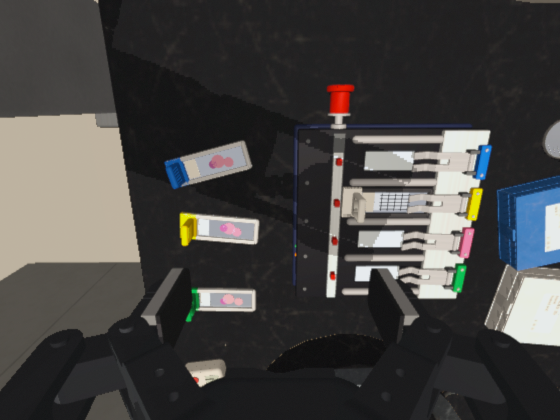

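The wrist view shows the blue, yellow and green frames with their handles at (176,172), (187,228) and (190,303). On the stage, the knob is at (340,100), the target handle at (354,203), and the tags at right in the order blue, yellow, pink, green.

Run:
```python
from h import *
T=np.load("T1.npy");im=cv2.imread("pics/w1.png");hsv=cv2.cvtColor(im,cv2.COLOR_BGR2HSV)
W=lambda u,v,z:to_w("wrist",u,v,z,T)
# frames: non-black pixels in ROI, largest component, rectify on z=6
for n,(x0,y0,x1,y1) in dict(blue=(160,135,260,192),yellow=(172,205,270,250),green=(192,282,265,318)).items():
    m=(im[y0:y1,x0:x1].max(2)>90).astype(np.uint8)
    k,l,st,_=cv2.connectedComponentsWithStats(m);i=1+st[1:,4].argmax()
    vs,us=np.nonzero(l==i);us=us+x0;vs=vs+y0
    P=np.array([W(u,v,6)[:2] for u,v in zip(us,vs)],np.float32)
    (c,s,a)=cv2.minAreaRect(P);print(n,"rect",np.round(c,1),np.round(s,1),round(a,1),np.round(cv2.boxPoints((c,s,a))).tolist())
def blob(lo,hi,roi):
    x0,y0,x1,y1=roi;m=cv2.inRange(hsv[y0:y1,x0:x1],lo,hi);vs,us=np.nonzero(m);return us+x0,vs+y0
for n,lo,hi,roi in [("tb",(105,120,60),(130,255,255),(472,140,495,185)),("ty",(22,120,80),(34,255,255),(462,182,486,225)),("tp",(150,60,80),(178,255,255),(455,222,480,262)),("tg",(50,120,60),(75,255,255),(450,260,470,297)),("knob",(0,150,60),(8,255,255),(320,80,360,116)),("hb",(105,120,60),(130,255,255),(160,150,195,192)),("hy",(22,120,80),(34,255,255),(172,205,200,250)),("hg",(50,120,60),(75,255,255),(180,280,200,325))]:
    u,v=blob(lo,hi,roi);print(n,len(u),u.min(),v.min(),u.max(),v.max(),round(u.mean(),1),round(v.mean(),1),np.round(W(u.mean(),v.mean(),30 if n[0] in"kh" else 60)))
big=cv2.resize(im[75:305,280:500],None,fx=2.6,fy=2.6,interpolation=cv2.INTER_CUBIC);cv2.imwrite("pics/c2.png",big)
```

```text
blue rect [ 429.7 -170.5] [102.   34.9] 14.9 [[376.0, -167.0], [385.0, -201.0], [483.0, -174.0], [474.0, -141.0]]Traceback (most recent call last):
  File "<stdin>", line 9, in <module>
  File "<stdin>", line 3, in <lambda>
  File "h.py", line 11, in to_w
    c,P=cam(n,T);d=P[:3,:3]@np.array([(u-c['cx'])/c['fx'],(v-c['cy'])/c['fy'],1.])
        ~~~^^^^^
  File "h.py", line 7, in cam
    c=r.camera_info(n)
ValueError: time passes only in moves, steps and waits
```

```bash
python3 - <<'E'
s=open('h.py').read().replace("    c=r.camera_info(n)\n","    c=CI.get(n) or CI.setdefault(n,r.camera_info(n))\n").replace("def cam","CI={}\ndef cam")
open('h.py','w').write(s)
E
cat > m.py <<'E'
from h import *
T=np.load("T1.npy");im=cv2.imread("pics/w1.png");hsv=cv2.cvtColor(im,cv2.COLOR_BGR2HSV)
W=lambda u,v,z:to_w("wrist",u,v,z,T)
for n,(x0,y0,x1,y1) in dict(blue=(160,135,260,192),yellow=(172,205,270,250),green=(192,282,265,318)).items():
    m=(im[y0:y1,x0:x1].max(2)>90).astype(np.uint8)
    k,l,st,_=cv2.connectedComponentsWithStats(m);i=1+st[1:,4].argmax()
    vs,us=np.nonzero(l==i);us=us+x0;vs=vs+y0
    P=np.array([W(u,v,6)[:2] for u,v in zip(us,vs)],np.float32)
    (c,s,a)=cv2.minAreaRect(P);print(n,"rect",np.round(c,1),np.round(s,1),round(a,1),np.round(cv2.boxPoints((c,s,a))).tolist())
def blob(lo,hi,roi):
    x0,y0,x1,y1=roi;m=cv2.inRange(hsv[y0:y1,x0:x1],lo,hi);vs,us=np.nonzero(m);return us+x0,vs+y0
for n,lo,hi,roi in [("tb",(105,120,60),(130,255,255),(472,140,495,185)),("ty",(22,120,80),(34,255,255),(462,182,486,225)),("tp",(150,60,80),(178,255,255),(455,222,480,262)),("tg",(50,120,60),(75,255,255),(450,260,470,297)),("knob",(0,150,60),(8,255,255),(320,80,360,116)),("hb",(105,120,60),(130,255,255),(160,150,195,192)),("hy",(22,120,80),(34,255,255),(172,205,200,250)),("hg",(50,120,60),(75,255,255),(180,280,200,325))]:
    u,v=blob(lo,hi,roi)
    if len(u): print(n,len(u),u.min(),v.min(),u.max(),v.max(),round(u.mean(),1),round(v.mean(),1),np.round(W(u.mean(),v.mean(),30 if n[0] in"kh" else 60)))
big=cv2.resize(im[75:305,280:500],None,fx=2.6,fy=2.6,interpolation=cv2.INTER_CUBIC);cv2.imwrite("pics/c2.png",big)
E
python3 m.py
```

```text
blue rect [ 429.7 -170.5] [102.   34.9] 14.9 [[376.0, -167.0], [385.0, -201.0], [483.0, -174.0], [474.0, -141.0]]
yellow rect [ 438.5 -257.9] [ 46.1 100.4] 84.4 [[386.0, -276.0], [486.0, -286.0], [491.0, -240.0], [391.0, -230.0]]
green rect [ 438.7 -359.7] [37.4 87. ] 89.9 [[395.0, -378.0], [482.0, -378.0], [482.0, -341.0], [395.0, -341.0]]
tb 172 473 144 492 180 482.0 161.2 [ 722. -157.   60.]
ty 383 466 188 482 220 474.0 203.2 [ 723. -202.   60.]
tp 361 458 227 474 258 465.9 241.9 [ 723. -247.   60.]
tg 284 452 264 466 292 458.9 277.4 [ 723. -292.   60.]
knob 624 327 84 354 112 339.6 97.1 [579. -95.  30.]
hb 510 164 157 188 189 175.7 172.4 [ 399. -175.   30.]
hy 509 179 212 196 246 187.2 227.5 [ 406. -242.   30.]
hg 215 185 288 198 321 193.0 304.6 [ 403. -350.   30.]
```

View pics/c2.png

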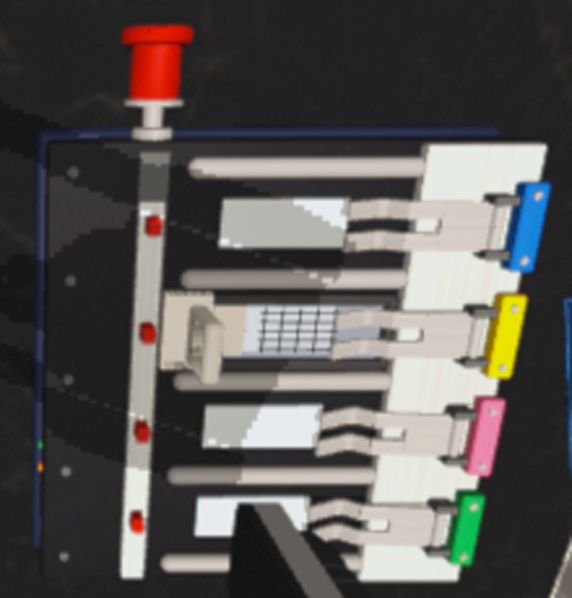

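Run:
```python
from h import *
T=np.load("T1.npy")
def Wc(a,b,z): return to_w("wrist",280+a/2.6,75+b/2.6,z,T)
tips=[(190,167),(183,279),(176,382),(170,476),(162,563)]
P=np.array([Wc(a,b,44)[:2] for a,b in tips]);print(np.round(P,1))
ys=np.array([92,46,0,-46,-92.]);k=np.polyfit(ys,P,1);print(k)
print("stop",[np.round(Wc(a,b,46),1).tolist() for a,b in((153,225),(148,332),(142,431),(137,521))])
print("knob",Wc(156,74,30), "flange mid",Wc(157,34,30))
print("target handle top corners",[np.round(Wc(a,b,76),1).tolist() for a,b in((220,310),(212,380),(195,375),(205,305))])
print("front corners",Wc(45,138,40),Wc(37,545,40),"block rear/front top corners z?",Wc(428,145,60),Wc(360,578,60))
yaw=np.arctan2(-k[0,0],k[0,1]);ex=np.array([np.cos(yaw),np.sin(yaw)]);ey=np.array([-ex[1],ex[0]])
O=k[1]+32*ex;print("yaw deg",np.degrees(yaw),"O",O)
for b,y in enumerate((69,23,-23,-69)):print("home",b+1,np.round(O-24*ex+y*ey,1))
```

```text
[[ 593.2 -137. ]
 [ 593.7 -183.2]
 [ 593.9 -229.5]
 [ 594.3 -275.4]
 [ 593.5 -321.5]]
[[-2.85676822e-03  1.00240897e+00]
 [ 5.93705084e+02 -2.29330708e+02]]
stop [[579.3, -160.1, 46.0], [579.9, -205.9, 46.0], [579.9, -252.1, 46.0], [580.1, -297.6, 46.0]]
knob [ 579.96063304 -101.58190419   30.        ] flange mid [579.44644956 -86.49215112  30.        ]
target handle top corners [[601.3, -187.6, 76.0], [600.6, -216.4, 76.0], [593.7, -214.2, 76.0], [595.3, -185.6, 76.0]]
front corners [ 534.95778282 -125.92055377   40.        ] [ 534.27024185 -314.13066689   40.        ] block rear/front top corners z? [ 679.02289526 -127.33208351   60.        ] [ 680.28163346 -318.83330785   60.        ]
yaw deg 0.1632869647713401 O [ 625.70495437 -229.23951169]
home 1 [ 601.5 -160.3]
home 2 [ 601.6 -206.3]
home 3 [ 601.8 -252.3]
home 4 [ 601.9 -298.3]
```

{"method": "carry_out", "body": {
  "delta_pos": [
    [0.04,0.032,0.02],
    [0.08,0.063,0.06],
    [0.08,0.063,0.1],
    [0.08,0.063,0.14],
    [0.08,0.063,0.165],
    [0.08,0.063,0.187],
    [0.08,0.063,0.187],
    [0.08,0.063,0.187]
  ],
  "rot": [
    [0,0,0],
    [0,0,0],
    [0,0,0],
    [0,0,0],
    [0,0,0],
    [0,0,0],
    [0,0,0],
    [0,0,0]
  ],
  "claw": 0.05
}}

```text
clock: 3.7
eef_pos: [580.1, -103.4, 37.3]
tcp_rot: [3.141, 0.0, 1.571]
contact_force: [0.7, 0.4, -0.5]
opening: 0.583
grasp_force: 0.0
```

{"method": "carry_out", "body": {
  "delta_pos": [
    [0,0,0],
    [0,0,0],
    [0,0,0],
    [0,0,0],
    [0,0,0],
    [0,0,0]
  ],
  "rot": [
    [0,0,0],
    [0,0,0],
    [0,0,0],
    [0,0,0],
    [0,0,0],
    [0,0,0]
  ],
  "claw": 0.01,
  "grip_force": 60
}}

```text
clock: 4.45
eef_pos: [580.0, -104.3, 36.1]
tcp_rot: [-3.142, -0.0, 1.57]
contact_force: [0.0, -0.9, -0.1]
opening: 0.115
grasp_force: 0.0
```

Run:
```python
from h import *
T=T_tool();im=r.grab_frame("wrist");np.save("T2.npy",T);cv2.imwrite("pics/w2.png",im)
print(r.sense()['opening'],r.sense()['grasp_force'])
```

```text
0.11669795586056712 0.0
```

View pics/w2.png

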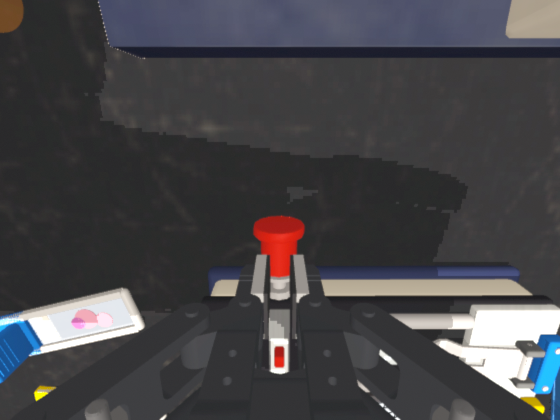

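Run:
```python
from h import *
T=np.load("T2.npy")
for u,v,z in((279,218,44),(279,238,40),(279,275,40),(279,290,35),(279,265,40)): print(v,z,np.round(to_w("wrist",u,v,z,T),1))
print(to_px("wrist",T[:3,3]+[0,0,-6],T),to_px("wrist",T[:3,3]+[0,11,-6],T),to_px("wrist",T[:3,3]+[0,-11,-6],T))
```

```text
218 44 [579.5 -75.2  44. ]
238 40 [579.5 -87.7  40. ]
275 40 [ 579.4 -109.5   40. ]
290 35 [ 579.4 -122.1   35. ]
265 40 [ 579.4 -103.4   40. ]
[280.07501729 257.70076791] [280.08015584 239.84477729] [280.07008096 274.85408757]
```

The fingers have closed on the shaft behind the knob (the grip shows at v 238–275 and the finger fronts at v 255–275). That works as a hook, so I'll pull along +y and watch the force.

{"method": "carry_out", "body": {
  "delta_pos": [
    [0.002,0,0],
    [0.004,0,0],
    [0.006,0,0],
    [0.008,0,0],
    [0.01,0,0],
    [0.01,0,0]
  ],
  "rot": [
    [0,0,0],
    [0,0,0],
    [0,0,0],
    [0,0,0],
    [0,0,0],
    [0,0,0]
  ]
}}

```text
clock: 5.25
eef_pos: [580.0, -94.0, 36.2]
tcp_rot: [-3.142, -0.0, 1.571]
contact_force: [-0.2, 0.1, -0.3]
opening: 0.115
grasp_force: 0.0
```

Run:
```python
from h import *
im=r.grab_frame("wrist");s=r.grab_frame("side")
cv2.imwrite("pics/w3.png",np.hstack([im[150:400,180:400],cv2.resize(s[200:310,240:350],(250,250),interpolation=cv2.INTER_CUBIC)]))
```

```text
(no output)
```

View pics/w3.png

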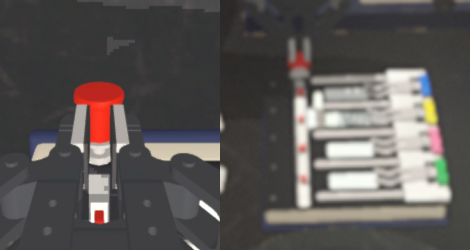

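{"method": "carry_out", "body": {
  "delta_pos": [
    [0,0,0.001],
    [0,0,0.002],
    [0,0,0.003],
    [0,0,0.004],
    [0,0,0.005],
    [0,0,0.005]
  ],
  "rot": [
    [0,0,0],
    [0,0,0],
    [0,0,0],
    [0,0,0],
    [0,0,0],
    [0,0,0]
  ]
}}

```text
clock: 6.1
eef_pos: [580.8, -94.3, 33.2]
tcp_rot: [3.14, 0.0, 1.57]
contact_force: [-5.4, 2.0, 22.6]
opening: 0.124
grasp_force: 12.0
```

Run:
```python
from h import *
s=r.grab_frame("side");T=T_tool()
p=T[:3,3]
for q in([0,0,0],[0,0,-25],[0,11,-25]): print(q,to_px("side",p+q))
print("knob",to_px("side",[580,-101,40]),to_px("side",[580,-101,20]),to_px("side",[580,-84,44]))
a=cv2.resize(s[190:270,230:330],None,fx=6,fy=6,interpolation=cv2.INTER_CUBIC)
cv2.imwrite("pics/s4.png",a)
```

```text
[0, 0, 0] [274.93789002 226.97086271]
[0, 0, -25] [275.10149184 233.43428163]
[0, 11, -25] [275.024116   230.93132141]
knob [274.66434041 226.72265616] [274.79962826 231.95263208] [274.52028927 221.8065785 ]
```

View pics/s4.png

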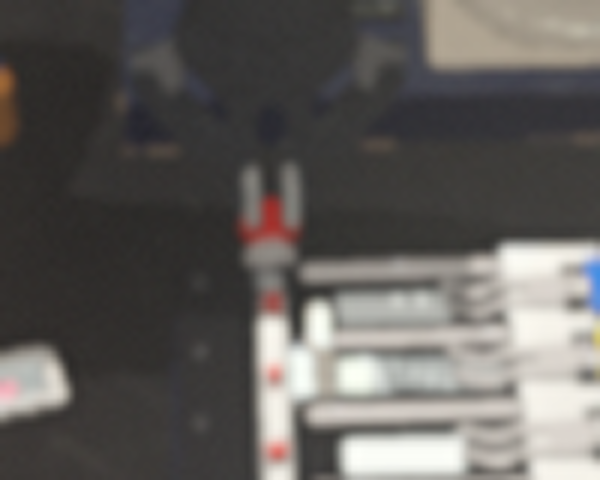

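Descending 3 mm gave 22 N, so the fingertips are resting on top of the knob and reach less far ahead than nominal. I'll open, go lower and close again.

{"method": "carry_out", "body": {
  "delta_pos": [
    [0,0,-0.012],
    [0,0,-0.012],
    [0,0,-0.012],
    [0,0,-0.012],
    [-0.005,0,-0.012],
    [-0.008,0,-0.012]
  ],
  "rot": [
    [0,0,0],
    [0,0,0],
    [0,0,0],
    [0,0,0],
    [0,0,0],
    [0,0,0]
  ],
  "claw": 0.05
}}

```text
clock: 6.9
eef_pos: [579.9, -102.6, 43.0]
tcp_rot: [-3.141, 0.0, 1.57]
contact_force: [0.2, -0.0, 0.4]
opening: 0.586
grasp_force: 0.0
```

{"method": "carry_out", "body": {
  "delta_pos": [
    [0,0,0.005],
    [0,0,0.01],
    [0,0,0.013],
    [0,0,0.015],
    [0,0,0.015]
  ],
  "rot": [
    [0,0,0],
    [0,0,0],
    [0,0,0],
    [0,0,0],
    [0,0,0]
  ]
}}

```text
clock: 7.52
eef_pos: [579.9, -102.1, 28.0]
tcp_rot: [-3.141, -0.0, 1.571]
contact_force: [0.1, -0.6, -0.2]
opening: 0.586
grasp_force: 0.0
```

{"method": "carry_out", "body": {
  "delta_pos": [
    [0,0,0],
    [0,0,0],
    [0,0,0],
    [0,0,0],
    [0,0,0],
    [0,0,0]
  ],
  "rot": [
    [0,0,0],
    [0,0,0],
    [0,0,0],
    [0,0,0],
    [0,0,0],
    [0,0,0]
  ],
  "claw": 0.01,
  "grip_force": 40
}}

```text
clock: 8.28
eef_pos: [579.6, -102.2, 29.0]
tcp_rot: [-3.141, -0.0, 1.571]
contact_force: [-4.1, 0.1, 10.6]
opening: 0.125
grasp_force: 20.1
```

{"method": "carry_out", "body": {
  "delta_pos": [
    [0,0,0],
    [0,0,0],
    [0,0,0],
    [0,0,0]
  ],
  "rot": [
    [0,0,0],
    [0,0,0],
    [0,0,0],
    [0,0,0]
  ],
  "claw": 0.0
}}

```text
clock: 8.78
eef_pos: [581.8, -102.5, 31.2]
tcp_rot: [3.138, 0.001, 1.57]
contact_force: [-6.2, 1.3, 27.9]
opening: 0.001
grasp_force: 13.8
```

Run:
```python
from h import *
T=T_tool();im=r.grab_frame("wrist");np.save("T5.npy",T)
s=r.grab_frame("side")
a=cv2.resize(im[190:400,170:390],None,fx=2.4,fy=2.4,interpolation=cv2.INTER_CUBIC)
b=cv2.resize(s[205:245,255:295],(250,250),interpolation=cv2.INTER_CUBIC)
a=np.hstack([a,np.zeros((a.shape[0],250,3),np.uint8)]);a[:250,-250:]=b
cv2.imwrite("pics/w5.png",a)
```

```text
(no output)
```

View pics/w5.png

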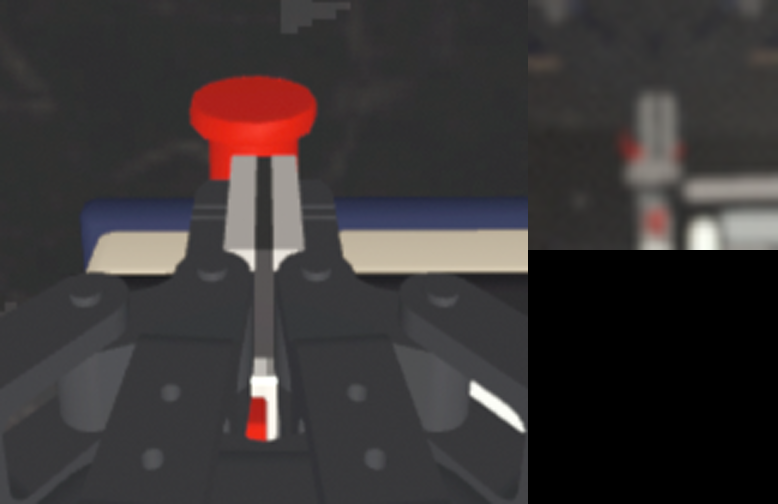

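The image shows the shut fingertips resting on top of the knob (tip fronts at v≈255), while the TCP reads 31 mm. I'll lift, open and probe down in small steps to find where the tips really are.

{"method": "carry_out", "body": {
  "delta_pos": [
    [0,0,-0.02],
    [0,0,-0.02],
    [0,0,-0.02],
    [0,0,-0.02],
    [0,0,-0.01],
    [0,0,0],
    [0,0,0.002],
    [0,0,0.002]
  ],
  "rot": [
    [0,0,0],
    [0,0,0],
    [0,0,0],
    [0,0,0],
    [0,0,0],
    [0,0,0],
    [0,0,0],
    [0,0,0]
  ],
  "claw": 0.05
}}

```text
clock: 9.88
eef_pos: [579.8, -102.2, 25.7]
tcp_rot: [-3.141, -0.0, 1.571]
contact_force: [0.5, 0.6, 0.8]
opening: 0.588
grasp_force: 0.0
```

{"method": "carry_out", "body": {
  "delta_pos": [
    [0,0,0.001],
    [0,0,0.002],
    [0,0,0.003],
    [0,0,0.003]
  ],
  "rot": [
    [0,0,0],
    [0,0,0],
    [0,0,0],
    [0,0,0]
  ]
}}

```text
clock: 10.38
eef_pos: [580.0, -102.2, 23.2]
tcp_rot: [-3.142, 0.0, 1.571]
contact_force: [-0.3, -0.0, 1.1]
opening: 0.589
grasp_force: 0.0
```

{"method": "carry_out", "body": {
  "delta_pos": [
    [0,0,0.001],
    [0,0,0.002],
    [0,0,0.003],
    [0,0,0.003]
  ],
  "rot": [
    [0,0,0],
    [0,0,0],
    [0,0,0],
    [0,0,0]
  ]
}}

```text
clock: 10.88
eef_pos: [579.9, -102.2, 20.1]
tcp_rot: [-3.141, -0.0, 1.571]
contact_force: [0.6, -0.7, -0.3]
opening: 0.586
grasp_force: 0.0
```

{"method": "carry_out", "body": {
  "delta_pos": [
    [0,0,0.001],
    [0,0,0.002],
    [0,0,0.003],
    [0,0,0.004],
    [0,0,0.004]
  ],
  "rot": [
    [0,0,0],
    [0,0,0],
    [0,0,0],
    [0,0,0],
    [0,0,0]
  ]
}}

```text
clock: 11.5
eef_pos: [579.9, -102.2, 16.1]
tcp_rot: [-3.141, -0.0, 1.571]
contact_force: [0.4, 0.0, -0.9]
opening: 0.584
grasp_force: 0.0
```

{"method": "carry_out", "body": {
  "delta_pos": [
    [0,0,0.001],
    [0,0,0.002],
    [0,0,0.003],
    [0,0,0.003]
  ],
  "rot": [
    [0,0,0],
    [0,0,0],
    [0,0,0],
    [0,0,0]
  ]
}}

```text
clock: 12.0
eef_pos: [580.0, -102.2, 13.1]
tcp_rot: [-3.141, -0.0, 1.571]
contact_force: [-0.4, -0.3, 0.4]
opening: 0.587
grasp_force: 0.0
```

{"method": "carry_out", "body": {
  "delta_pos": [
    [0,0,0],
    [0,0,0],
    [0,0,0],
    [0,0,0],
    [0,0,0],
    [0,0,0]
  ],
  "rot": [
    [0,0,0],
    [0,0,0],
    [0,0,0],
    [0,0,0],
    [0,0,0],
    [0,0,0]
  ],
  "claw": 0.01
}}

```text
clock: 12.75
eef_pos: [579.5, -102.2, 13.3]
tcp_rot: [-3.141, -0.0, 1.571]
contact_force: [-2.4, -0.4, 5.1]
opening: 0.215
grasp_force: 39.0
```

{"method": "carry_out", "body": {
  "delta_pos": [
    [0.004,0,0],
    [0.008,0,0],
    [0.012,0,0],
    [0.016,0,0],
    [0.02,0,0],
    [0.023,0,0],
    [0.025,0,0],
    [0.025,0,0]
  ],
  "rot": [
    [0,0,0],
    [0,0,0],
    [0,0,0],
    [0,0,0],
    [0,0,0],
    [0,0,0],
    [0,0,0],
    [0,0,0]
  ]
}}

```text
clock: 13.75
eef_pos: [579.5, -78.6, 13.3]
tcp_rot: [-3.141, 0.002, 1.571]
contact_force: [-5.5, -9.7, 4.0]
opening: 0.215
grasp_force: 39.0
```

Run:
```python
from h import *
t=r.grab_frame("top");hsv=cv2.cvtColor(t,cv2.COLOR_BGR2HSV)
a=cv2.resize(t[130:280,260:380],None,fx=3,fy=3,interpolation=cv2.INTER_CUBIC)
T=T_tool();im=r.grab_frame("wrist");b=cv2.resize(im[190:400,170:390],None,fx=1.6,fy=1.6)
c=np.zeros((450,a.shape[1]+b.shape[1],3),np.uint8);c[:,:a.shape[1]]=a;c[:b.shape[0],a.shape[1]:]=b
cv2.imwrite("pics/t6.png",c)
```

```text
(no output)
```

View pics/t6.png

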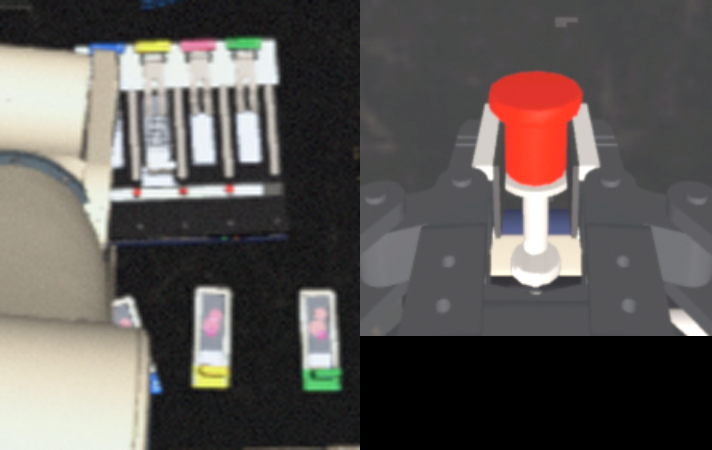

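The knob is fully out: the TCP travelled 23.6 mm to the end stop, and the red stops now stand between the bays. The tips are about 10 mm above the TCP height. Next is the target frame.

{"method": "carry_out", "body": {
  "delta_pos": [
    [0,0,0],
    [0,0,0],
    [0,0,0],
    [0,0,-0.03],
    [0,0,-0.07],
    [0,0,-0.11],
    [-0.03,0.005,-0.11],
    [-0.06,0.01,-0.11]
  ],
  "rot": [
    [0,0,0],
    [0,0,0],
    [0,0,0],
    [0,0,0],
    [0,0,0],
    [0,0,0],
    [0,0,0],
    [0,0,0]
  ],
  "claw": 0.05
}}

```text
clock: 14.85
eef_pos: [590.7, -137.5, 124.1]
tcp_rot: [3.14, 0.0, 1.572]
contact_force: [0.9, -0.3, 0.4]
opening: 0.585
grasp_force: 0.0
```

{"method": "carry_out", "body": {
  "delta_pos": [
    [-0.04,0.01,0],
    [-0.069,0.01,0],
    [-0.069,0.01,0.03],
    [-0.069,0.01,0.055],
    [-0.069,0.01,0.065],
    [-0.069,0.01,0.065]
  ],
  "rot": [
    [0,0,0],
    [0,0,0],
    [0,0,0],
    [0,0,0],
    [0,0,0],
    [0,0,0]
  ],
  "claw": 0.036
}}

```text
clock: 15.6
eef_pos: [599.8, -205.9, 57.8]
tcp_rot: [-3.141, -0.0, 1.571]
contact_force: [0.3, -0.4, 0.6]
opening: 0.419
grasp_force: 0.0
```

Run:
```python
from h import *
T=T_tool();im=r.grab_frame("wrist");np.save("T7.npy",T);print(T[:3,3])
cv2.imwrite("pics/w7.png",im)
```

```text
[ 599.78870183 -205.91891219   57.7972185 ]
```

View pics/w7.png

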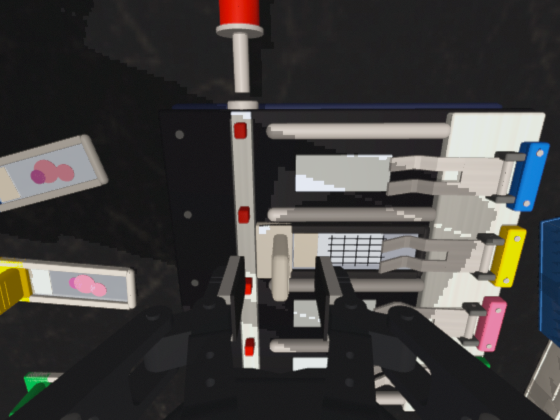

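The target handle shows at (280,265), centred between the tips at (240,258) and (320,258). I'll descend and grip it.

{"method": "carry_out", "body": {
  "delta_pos": [
    [0,0,0.006],
    [0,0,0.01],
    [0,0,0.012],
    [0,0,0.014],
    [0,0,0.014]
  ],
  "rot": [
    [0,0,0],
    [0,0,0],
    [0,0,0],
    [0,0,0],
    [0,0,0]
  ]
}}

```text
clock: 16.27
eef_pos: [599.9, -206.2, 44.1]
tcp_rot: [-3.141, -0.0, 1.571]
contact_force: [-0.4, -0.1, -0.4]
opening: 0.423
grasp_force: 0.0
```

{"method": "carry_out", "body": {
  "delta_pos": [
    [0,0,0],
    [0,0,0],
    [0,0,0],
    [0,0,0],
    [0,0,0],
    [0,0,0]
  ],
  "rot": [
    [0,0,0],
    [0,0,0],
    [0,0,0],
    [0,0,0],
    [0,0,0],
    [0,0,0]
  ],
  "claw": 0.0,
  "grip_force": 60
}}

```text
clock: 17.02
eef_pos: [600.2, -206.3, 44.4]
tcp_rot: [3.141, 0.0, 1.571]
contact_force: [-0.7, -1.4, 5.0]
opening: 0.077
grasp_force: 59.4
```

{"method": "carry_out", "body": {
  "delta_pos": [
    [0,-0.005,0],
    [0,-0.01,0],
    [0,-0.015,0],
    [0,-0.02,0],
    [0,-0.025,0],
    [0,-0.03,0],
    [0,-0.035,0],
    [0,-0.04,0]
  ],
  "rot": [
    [0,0,0],
    [0,0,0],
    [0,0,0],
    [0,0,0],
    [0,0,0],
    [0,0,0],
    [0,0,0],
    [0,0,0]
  ]
}}

```text
clock: 18.02
eef_pos: [560.0, -206.3, 44.4]
tcp_rot: [3.141, 0.0, 1.57]
contact_force: [4.5, 0.1, 4.3]
opening: 0.079
grasp_force: 59.5
```

{"method": "carry_out", "body": {
  "delta_pos": [
    [0,-0.01,0],
    [0,-0.02,0],
    [0,-0.03,0],
    [0,-0.035,0],
    [0,-0.035,0]
  ],
  "rot": [
    [0,0,0],
    [0,0,0],
    [0,0,0],
    [0,0,0],
    [0,0,0]
  ]
}}

```text
clock: 18.65
eef_pos: [524.0, -206.2, 44.4]
tcp_rot: [-3.141, -0.0, 1.57]
contact_force: [-0.2, -0.6, 9.1]
opening: 0.075
grasp_force: 60.0
```

Run:
```python
from h import *
T=T_tool();im=r.grab_frame("wrist");np.save("T8.npy",T);print(T[:3,3])
t=r.grab_frame("top")
a=cv2.resize(im,(420,315));b=cv2.resize(t[225:295,100:205],(378,252),interpolation=cv2.INTER_CUBIC)
c=np.zeros((315,800,3),np.uint8);c[:,:420]=a;c[:252,421:799]=b
cv2.imwrite("pics/w8.png",c)
# tray floor: blue pad segmentation in top
hsv=cv2.cvtColor(t,cv2.COLOR_BGR2HSV)[225:295,105:155]
m=cv2.inRange(hsv,(95,70,40),(125,255,255));vs,us=np.nonzero(m)
P=np.array([to_w("top",u+105,v+225,4)[:2] for u,v in zip(us,vs)],np.float32);print(len(P),cv2.minAreaRect(P))
d=r.cut_out("tray_floor","top")[0];vs,us=np.nonzero(d['mask']);P=np.array([to_w("top",u,v,8)[:2] for u,v in zip(us,vs)],np.float32);print(d['p'],cv2.minAreaRect(P))
```

```text
[ 524.00217219 -206.24096502   44.36255036]
856 ((404.7806396484375, 346.0201416015625), (128.58941650390625, 59.694156646728516), 2.7270920276641846)
0.86 ((403.51953125, 344.2877197265625), (142.9576873779297, 74.74492645263672), 1.6105365753173828)
```

View pics/w8.png

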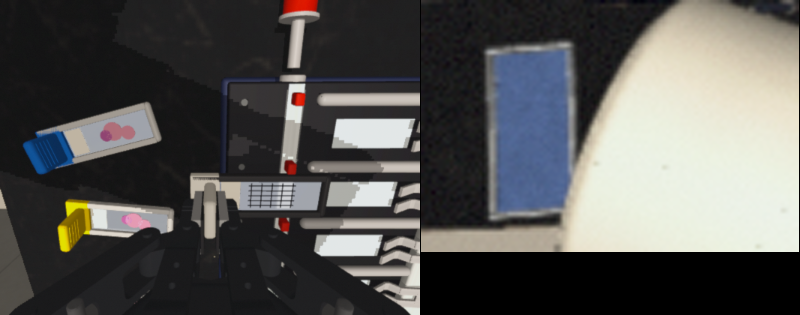

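The frame is out of the bay and held level. The tray is at about (404,345) with yaw ≈ 2°. I'll lift and carry it there.

{"method": "carry_out", "body": {
  "delta_pos": [
    [0,0,-0.03],
    [0,0,-0.07],
    [0,0,-0.1],
    [0,-0.05,-0.1],
    [0,-0.1,-0.1],
    [0.03,-0.15,-0.1],
    [0.07,-0.156,-0.1],
    [0.12,-0.156,-0.1]
  ],
  "rot": [
    [0,0,0],
    [0,0,0],
    [0,0,0],
    [0,0,0],
    [0,0,0],
    [0,0,0],
    [0,0,0],
    [0,0,0]
  ]
}}

```text
clock: 19.8
eef_pos: [365.9, -85.3, 143.3]
tcp_rot: [-3.138, -0.0, 1.568]
contact_force: [1.3, -0.3, 0.6]
opening: 0.08
grasp_force: 58.9
```

{"method": "carry_out", "body": {
  "delta_pos": [
    [0.055,0,0],
    [0.11,0,0],
    [0.165,0,0],
    [0.22,0,0],
    [0.275,0,0],
    [0.33,0,0],
    [0.385,0,0],
    [0.43,0,0]
  ],
  "rot": [
    [0,0,0],
    [0,0,0],
    [0,0,0],
    [0,0,0],
    [0,0,0],
    [0,0,-1],
    [0,0,-2],
    [0,0,-2]
  ]
}}

```text
clock: 20.8
eef_pos: [367.3, 344.3, 143.0]
tcp_rot: [-3.139, 0.003, 1.607]
contact_force: [0.9, 0.8, -0.3]
opening: 0.078
grasp_force: 58.9
```

Run:
```python
from h import *
T=T_tool();im=r.grab_frame("wrist");np.save("T9.npy",T);print(T[:3,3],r.sense()['opening'])
cv2.imwrite("pics/w9.png",im)
```

```text
[367.29744557 344.2665235  143.01904252] 0.07764962486464005
```

View pics/w9.png

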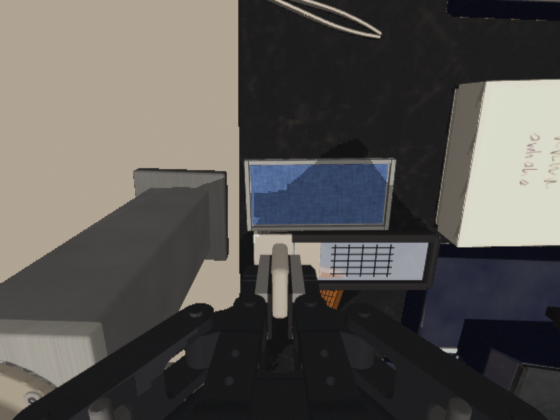

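{"method": "carry_out", "body": {
  "delta_pos": [
    [0,0,0.04],
    [0,0,0.08],
    [0,0,0.11],
    [0,0,0.125],
    [0,0,0.13],
    [0,0,0.133],
    [0,0,0.134],
    [0,0,0.134]
  ],
  "rot": [
    [0,0,0],
    [0,0,0],
    [0,0,0],
    [0,0,0],
    [0,0,0],
    [0,0,0],
    [0,0,0],
    [0,0,0]
  ]
}}

```text
clock: 21.85
eef_pos: [369.4, 344.1, 10.8]
tcp_rot: [3.141, -0.001, 1.605]
contact_force: [-0.3, -0.5, -0.1]
opening: 0.078
grasp_force: 58.9
```

{"method": "carry_out", "body": {
  "delta_pos": [
    [0,0,0.001],
    [0,0,0.001]
  ],
  "rot": [
    [0,0,0],
    [0,0,0]
  ]
}}

```text
clock: 22.1
eef_pos: [369.2, 343.9, 9.4]
tcp_rot: [3.141, -0.0, 1.605]
contact_force: [-0.1, 0.9, -0.3]
opening: 0.078
grasp_force: 58.9
```

{"method": "carry_out", "body": {
  "delta_pos": [
    [0,0,0.001],
    [0,0,0.0015],
    [0,0,0.0015]
  ],
  "rot": [
    [0,0,0],
    [0,0,0],
    [0,0,0]
  ]
}}

```text
clock: 22.48
eef_pos: [369.2, 343.9, 8.4]
tcp_rot: [3.141, -0.0, 1.605]
contact_force: [-2.7, -2.2, 11.9]
opening: 0.081
grasp_force: 60.8
```

{"method": "carry_out", "body": {
  "delta_pos": [
    [0,0,0.001],
    [0,0,0.001]
  ],
  "rot": [
    [0,0,0],
    [0,0,0]
  ]
}}

```text
clock: 22.72
eef_pos: [369.3, 344.0, 8.3]
tcp_rot: [3.141, -0.0, 1.605]
contact_force: [-5.4, -4.2, 27.8]
opening: 0.078
grasp_force: 63.1
```

{"method": "carry_out", "body": {
  "delta_pos": [
    [0,0,-0.002],
    [0,0,-0.002],
    [0,0,-0.002],
    [0,0,-0.002],
    [0,0,-0.03],
    [0,0,-0.08],
    [0,0,-0.14],
    [-0.05,0,-0.18]
  ],
  "rot": [
    [0,0,0],
    [0,0,0],
    [0,0,0],
    [0,0,0],
    [0,0,0],
    [0,0,0],
    [0,0,0],
    [0,0,0]
  ],
  "claw": 0.036
}}

```text
clock: 23.72
eef_pos: [372.2, 297.1, 188.6]
tcp_rot: [3.138, -0.003, 1.608]
contact_force: [1.7, -0.0, -0.1]
opening: 0.421
grasp_force: 0.0
```

{"method": "carry_out", "body": {
  "delta_pos": [
    [-0.055,0,0],
    [-0.11,0,0],
    [-0.165,0,0],
    [-0.22,0,0],
    [-0.275,0,0],
    [-0.33,0,0],
    [-0.385,0.02,0],
    [-0.43,0.04,0]
  ],
  "rot": [
    [0,0,2],
    [0,0,2],
    [0,0,2],
    [0,0,2],
    [0,0,2],
    [0,0,2],
    [0,0,2],
    [0,0,2]
  ]
}}

```text
clock: 24.72
eef_pos: [425.9, -135.5, 185.8]
tcp_rot: [3.141, 0.0, 1.569]
contact_force: [1.5, 0.9, 0.4]
opening: 0.422
grasp_force: 0.0
```

{"method": "carry_out", "body": {
  "delta_pos": [
    [-0.05,0.02,0],
    [-0.1,0.02,0],
    [-0.1,0.02,0]
  ],
  "rot": [
    [0,0,0],
    [0,0,0],
    [0,0,0]
  ]
}}

```text
clock: 25.1
eef_pos: [445.7, -236.1, 185.4]
tcp_rot: [-3.141, 0.001, 1.567]
contact_force: [0.3, 1.1, 0.4]
opening: 0.425
grasp_force: 0.0
```

Run:
```python
from h import *
T=T_tool();im=r.grab_frame("wrist");np.save("T10.npy",T);print(T[:3,3],r.sense()['tcp_rot'],r.sense()['clock'])
t=r.grab_frame("top")
c=np.zeros((420,800,3),np.uint8);c[:,:560]=im;c[:210,560:]=cv2.resize(t[225:295,110:190],(240,210));c[210:420,560:]=cv2.resize(t[215:275,280:350],(240,210))
cv2.imwrite("pics/w10.png",c);cv2.imwrite("pics/w10raw.png",im)
```

```text
[ 445.66942055 -236.11010331  185.3734994 ] [-3.14079665e+00 -5.52704424e-04  1.56778264e+00] 25.15
```

View pics/w10.png

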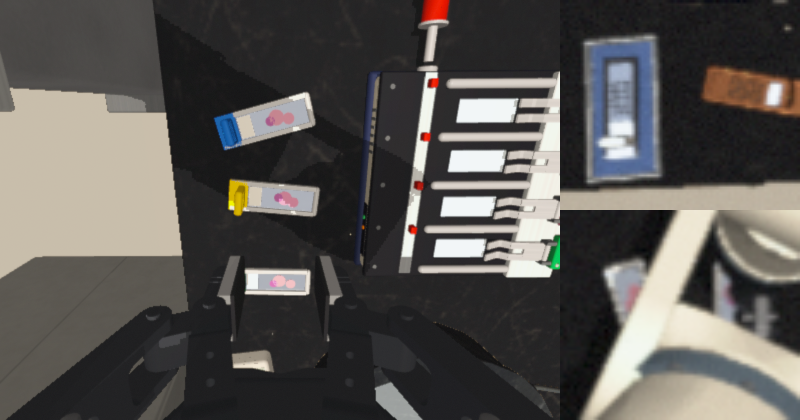

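The target lies flat in the blue tray, and the blue and yellow frames are in clear view with handles at (228,130) and (238,195). That uses up my pictures, so the rest is numeric.

```bash
cat > fr.py <<'E'
from h import *
def frame(im,T,roi,base=0.):
    """Frame rim in roi, rectified on its upper plane: grip xy, axis angle, rect size."""
    x0,y0,x1,y1=roi;hsv=cv2.cvtColor(im,cv2.COLOR_BGR2HSV)[y0:y1,x0:x1]
    m=((hsv[...,2]>95)&((hsv[...,1]<90)|((hsv[...,0]>140)))).astype(np.uint8)
    m=cv2.morphologyEx(m,cv2.MORPH_CLOSE,np.ones((5,5)))
    k,l,st,_=cv2.connectedComponentsWithStats(m);i=1+st[1:,4].argmax()
    vs,us=np.nonzero(l==i)
    P=np.array([to_w("wrist",u+x0,v+y0,base+6,T)[:2] for u,v in zip(us,vs)],np.float32)
    c,s,a=cv2.minAreaRect(P);a=a if s[0]>s[1] else a-90
    a=(a+90)%180-90;e=np.array([np.cos(np.radians(a)),np.sin(np.radians(a))])
    g=np.array(c)+e*(max(s)/2-86)
    return np.round(g,1),round(a,2),np.round(s,1)
def handle(im,T,roi,lo,hi,z):
    x0,y0,x1,y1=roi;hsv=cv2.cvtColor(im,cv2.COLOR_BGR2HSV)[y0:y1,x0:x1]
    vs,us=np.nonzero(cv2.inRange(hsv,lo,hi));return len(us),np.round(to_w("wrist",us.mean()+x0,vs.mean()+y0,z,T),1)
E
python3 - <<'E'
from fr import *
im=cv2.imread("pics/w10raw.png");T=np.load("T10.npy")
print("blue",frame(im,T,(205,85,325,158)),handle(im,T,(205,100,250,155),(105,120,50),(130,255,255),22))
print("yellow",frame(im,T,(222,172,325,222)),handle(im,T,(222,172,260,222),(20,120,60),(34,255,255),22))
E
```

```text
blue (array([ 395.8, -179.8]), 14.71, array([98.2, 35.1])) (665, array([ 393.9, -177.7,   22. ]))
yellow (array([ 402.1, -249.9]), -4.72, array([35.8, 87.4])) (587, array([ 400.6, -245.8,   22. ]))
```

{"method": "carry_out", "body": {
  "delta_pos": [
    [-0.013,-0.044,0.04],
    [-0.013,-0.044,0.08],
    [-0.013,-0.044,0.12],
    [-0.013,-0.044,0.15],
    [-0.013,-0.044,0.17],
    [-0.013,-0.044,0.178],
    [-0.013,-0.044,0.181],
    [-0.013,-0.044,0.181]
  ],
  "rot": [
    [0,0,4.7],
    [0,0,4.7],
    [0,0,4.7],
    [0,0,4.7],
    [0,0,4.7],
    [0,0,4.7],
    [0,0,4.7],
    [0,0,4.7]
  ]
}}

```text
clock: 26.2
eef_pos: [402.1, -246.2, 5.3]
tcp_rot: [3.141, 0.0, 1.489]
contact_force: [0.1, -0.7, -0.0]
opening: 0.422
grasp_force: 0.0
```

{"method": "carry_out", "body": {
  "delta_pos": [
    [0,0,0],
    [0,0,0],
    [0,0,0],
    [0,0,0],
    [0,0,0],
    [0,0,0]
  ],
  "rot": [
    [0,0,0],
    [0,0,0],
    [0,0,0],
    [0,0,0],
    [0,0,0],
    [0,0,0]
  ],
  "claw": 0.0,
  "grip_force": 80
}}

```text
clock: 26.95
eef_pos: [402.2, -246.6, 5.5]
tcp_rot: [3.14, 0.001, 1.488]
contact_force: [-0.9, 0.7, 7.0]
opening: 0.072
grasp_force: 78.7
```

{"method": "carry_out", "body": {
  "delta_pos": [
    [0,0,-0.03],
    [0,0,-0.07],
    [0,0.03,-0.1],
    [0,0.06,-0.1],
    [0,0.06,-0.1],
    [0,0.06,-0.1]
  ],
  "rot": [
    [0,0,0],
    [0,0,-2.4],
    [0,0,-4.7],
    [0,0,-4.7],
    [0,0,-4.7],
    [0,0,-4.7]
  ]
}}

```text
clock: 27.7
eef_pos: [460.4, -250.8, 104.3]
tcp_rot: [-3.14, -0.001, 1.571]
contact_force: [0.6, 0.2, -1.0]
opening: 0.074
grasp_force: 78.4
```

```bash
cat > hold.py <<'E'
import sys
from fr import *
T=T_tool();im=r.grab_frame("wrist");s=r.sense();cv2.imwrite(sys.argv[1],im);np.save("Th.npy",T)
base=T[2,3]-5.5
# strip where the held frame shows: right of pads
pts=[to_px("wrist",T[:3,3]+[dx,dy,-5.5-T[2,3]*0+6],T) for dx in(10,95) for dy in(-26,26)]
pts=np.array(pts);x0,y0=np.maximum(pts.min(0).astype(int),0);x1,y1=np.minimum(pts.max(0).astype(int),[559,419])
print("roi",x0,y0,x1,y1,"held",frame(im,T,(x0,y0,x1,y1),base),"tcp",np.round(T[:3,3],1),s['opening'],s['tcp_rot'][2],s['clock'])
E
python3 hold.py pics/h1.png
```

```text
roi 297 218 463 304 held (array([ 462. , -250.6]), 0.21, array([78.6, 51.6])) tcp [ 460.4 -250.8  104.3] 0.07695822925336517 1.570422148581975 27.75
```

```bash
cat > prof.py <<'E'
import sys
from fr import *
def prof(png,dxs=(35,45,55,65,75,82)):
    im=cv2.imread(png);T=np.load("Th.npy");base=T[2,3]-5.5;g=im.max(2)
    for dx in dxs:
        o=[];p=T[:3,3]+[dx,0,0]
        ys=np.arange(-35,35,.5);vals=[]
        for dy in ys:
            q=[p[0],p[1]+dy,base+6];u,v=to_px("wrist",q,T);vals.append(int(g[min(int(round(v)),419),int(round(u))]))
        vals=np.array(vals);b=ys[vals>110]
        print(dx,(b.min(),b.max(),(b.min()+b.max())/2) if len(b) else None,vals[::6].tolist())
prof(sys.argv[1])
E
python3 prof.py pics/h1.png
```

```text
35 (np.float64(-19.5), np.float64(15.0), np.float64(-2.25)) [31, 32, 36, 40, 39, 82, 177, 115, 186, 186, 186, 182, 167, 187, 186, 174, 178, 59, 24, 28, 26, 26, 28, 25]
45 (np.float64(-19.5), np.float64(15.0), np.float64(-2.25)) [33, 41, 32, 31, 40, 81, 177, 115, 192, 192, 194, 194, 193, 195, 175, 174, 178, 62, 49, 46, 48, 47, 48, 50]
55 (np.float64(-19.5), np.float64(15.0), np.float64(-2.25)) [32, 31, 30, 29, 28, 83, 177, 117, 186, 193, 193, 193, 176, 188, 188, 174, 179, 69, 29, 31, 31, 30, 30, 31]
65 (np.float64(-19.5), np.float64(15.0), np.float64(-2.25)) [38, 37, 41, 41, 41, 89, 176, 117, 187, 186, 186, 186, 186, 186, 188, 174, 178, 69, 31, 28, 29, 29, 29, 29]
75 (np.float64(-19.5), np.float64(15.0), np.float64(-2.25)) [38, 37, 40, 40, 40, 87, 176, 117, 189, 188, 188, 189, 189, 188, 186, 174, 178, 67, 28, 29, 29, 30, 30, 28]
82 (np.float64(-28.0), np.float64(34.5), np.float64(3.25)) [38, 41, 52, 131, 132, 133, 175, 177, 177, 176, 177, 178, 179, 178, 178, 178, 165, 234, 183, 182, 181, 181, 181, 180]
```

{"method": "carry_out", "body": {
  "delta_pos": [
    [0.02,0.02,0],
    [0.0467,0.04,0],
    [0.0467,0.04,0],
    [0.0467,0.04,0.03],
    [0.0467,0.04,0.05],
    [0.0467,0.04,0.057],
    [0.0467,0.04,0.058],
    [0.0467,0.04,0.058]
  ],
  "rot": [
    [0,0,0],
    [0,0,0],
    [0,0,0],
    [0,0,0],
    [0,0,0],
    [0,0,0],
    [0,0,0],
    [0,0,0]
  ]
}}

```text
clock: 28.75
eef_pos: [501.4, -204.7, 47.2]
tcp_rot: [3.142, 0.0, 1.57]
contact_force: [-0.5, 1.8, -1.6]
opening: 0.07
grasp_force: 78.4
```

```bash
python3 - <<'E'
from fr import *
T=T_tool();im=r.grab_frame("wrist");np.save("Th.npy",T);cv2.imwrite("pics/h2.png",im);print(T[:3,3],r.sense()['contact_force'])
g=im.max(2);p=T[:3,3]
for nm,x,z in (("rods",p[0]+115,44),("rods",p[0]+130,44),("rods",p[0]+145,44)):
    ys=np.arange(p[1]-35,p[1]+35,.5);v=[]
    for y in ys:
        u,w=to_px("wrist",[x,y,z],T);v.append(int(g[int(round(w)),int(round(u))]))
    v=np.array(v);print(nm,x.round(),[(float(a[0].round(1)),float(a[-1].round(1))) for a in np.split(ys[v>120],np.where(np.diff(ys[v>120])>1)[0]+1)])
E
python3 prof.py pics/h2.png
```

```text
[ 501.36211775 -204.71050114   47.17526194] [-0.97947109  1.33025495 -1.42772938]
rods 616.0 [(-239.7, -238.7), (-232.7, -224.7), (-213.7, -194.2), (-186.2, -179.7)]
rods 631.0 [(-239.7, -238.7), (-232.7, -224.7), (-213.7, -193.7), (-186.7, -178.7)]
rods 646.0 [(-239.7, -238.7), (-232.7, -224.7), (-213.7, -193.7), (-186.2, -178.7)]
35 (np.float64(-19.5), np.float64(15.0), np.float64(-2.25)) [31, 30, 29, 29, 29, 81, 174, 116, 186, 185, 185, 179, 154, 185, 186, 171, 165, 68, 32, 32, 32, 34, 34, 34]
45 (np.float64(-19.5), np.float64(15.0), np.float64(-2.25)) [32, 40, 30, 32, 31, 80, 175, 116, 186, 189, 191, 189, 191, 192, 180, 173, 166, 75, 31, 38, 33, 33, 33, 34]
55 (np.float64(-19.5), np.float64(15.0), np.float64(-2.25)) [31, 31, 30, 31, 30, 70, 174, 116, 185, 190, 191, 190, 187, 185, 186, 172, 167, 77, 32, 31, 33, 33, 34, 34]
65 (np.float64(-19.5), np.float64(15.0), np.float64(-2.25)) [30, 30, 29, 30, 29, 68, 174, 118, 186, 184, 184, 184, 184, 185, 186, 172, 168, 80, 33, 32, 31, 33, 34, 33]
75 (np.float64(-35.0), np.float64(34.5), np.float64(-0.25)) [181, 180, 181, 116, 98, 115, 174, 118, 219, 221, 221, 221, 221, 221, 221, 177, 170, 147, 119, 99, 104, 122, 183, 184]
82 (np.float64(-18.0), np.float64(14.5), np.float64(-1.75)) [31, 30, 35, 37, 31, 31, 173, 174, 174, 174, 174, 175, 175, 176, 175, 176, 158, 33, 51, 41, 33, 33, 33, 33]
```

{"method": "carry_out", "body": {
  "delta_pos": [
    [0.0013,0,0],
    [0.0013,0.012,0],
    [0.0013,0.025,0.0005],
    [0.0013,0.037,0.001],
    [0.0013,0.05,0.001],
    [0.0013,0.06,0.001],
    [0.0013,0.07,0.001],
    [0.0013,0.07,0.001]
  ],
  "rot": [
    [0,0,0],
    [0,0,0],
    [0,0,0],
    [0,0,0],
    [0,0,0],
    [0,0,0],
    [0,0,0],
    [0,0,0]
  ]
}}

```text
clock: 29.8
eef_pos: [572.3, -203.3, 45.7]
tcp_rot: [3.141, 0.0, 1.571]
contact_force: [-0.0, 0.4, -0.9]
opening: 0.074
grasp_force: 78.6
```

{"method": "carry_out", "body": {
  "delta_pos": [
    [0,0.004,0],
    [0,0.008,0],
    [0,0.012,0],
    [0,0.016,0],
    [0,0.02,0],
    [0,0.024,0],
    [0,0.027,0],
    [0,0.028,0]
  ],
  "rot": [
    [0,0,0],
    [0,0,0],
    [0,0,0],
    [0,0,0],
    [0,0,0],
    [0,0,0],
    [0,0,0],
    [0,0,0]
  ]
}}

```text
clock: 30.8
eef_pos: [599.5, -203.2, 45.6]
tcp_rot: [-3.141, -0.0, 1.571]
contact_force: [-3.6, 0.8, 1.0]
opening: 0.076
grasp_force: 78.9
```

Sliding smoothly; I'll press on until it stops at the rear block.

{"method": "carry_out", "body": {
  "delta_pos": [
    [0,0.001,0],
    [0,0.0015,0],
    [0,0.0015,0]
  ],
  "rot": [
    [0,0,0],
    [0,0,0],
    [0,0,0]
  ]
}}

```text
clock: 31.18
eef_pos: [600.8, -203.2, 45.6]
tcp_rot: [-3.141, -0.0, 1.571]
contact_force: [-3.5, 0.3, 0.1]
opening: 0.077
grasp_force: 78.7
```

{"method": "carry_out", "body": {
  "delta_pos": [
    [0,0.001,0],
    [0,0.0015,0],
    [0,0.0015,0]
  ],
  "rot": [
    [0,0,0],
    [0,0,0],
    [0,0,0]
  ]
}}

```text
clock: 31.55
eef_pos: [600.8, -203.1, 45.6]
tcp_rot: [-3.138, -0.0, 1.571]
contact_force: [-9.6, -1.5, 5.2]
opening: 0.074
grasp_force: 79.4
```

{"method": "carry_out", "body": {
  "delta_pos": [
    [0,0.001,0],
    [0,0.001,0],
    [0,-0.001,0],
    [0,-0.002,0]
  ],
  "rot": [
    [0,0,0],
    [0,0,0],
    [0,0,0],
    [0,0,0]
  ]
}}

```text
clock: 32.05
eef_pos: [600.8, -203.3, 45.7]
tcp_rot: [3.141, 0.0, 1.57]
contact_force: [0.2, 0.9, -1.9]
opening: 0.076
grasp_force: 78.4
```

{"method": "carry_out", "body": {
  "delta_pos": [
    [0,0,0],
    [0,0,0],
    [0,0,0],
    [0,0,-0.02],
    [0,0,-0.05],
    [0,0,-0.1],
    [0,-0.05,-0.13],
    [0,-0.1,-0.14]
  ],
  "rot": [
    [0,0,0],
    [0,0,0],
    [0,0,0],
    [0,0,0],
    [0,0,0],
    [0,0,0],
    [0,0,0],
    [0,0,0]
  ],
  "claw": 0.036
}}

```text
clock: 33.05
eef_pos: [500.9, -203.7, 189.2]
tcp_rot: [3.137, 0.002, 1.571]
contact_force: [0.1, -0.3, -0.1]
opening: 0.423
grasp_force: 0.0
```

{"method": "carry_out", "body": {
  "delta_pos": [
    [-0.05,-0.03,0],
    [-0.096,-0.05,0],
    [-0.096,-0.05,0],
    [-0.096,-0.05,0]
  ],
  "rot": [
    [0,0,0],
    [0,0,0],
    [0,0,0],
    [0,0,0]
  ]
}}

```text
clock: 33.55
eef_pos: [450.7, -299.2, 186.7]
tcp_rot: [3.141, 0.0, 1.57]
contact_force: [-1.2, 1.1, 0.2]
opening: 0.421
grasp_force: 0.0
```

```bash
cat > find.py <<'E'
import sys
from fr import *
T=T_tool();im=r.grab_frame("wrist");np.save("Tf.npy",T);cv2.imwrite(sys.argv[1],im);hsv=cv2.cvtColor(im,cv2.COLOR_BGR2HSV)
s=r.sense();print("tcp",np.round(T[:3,3],1),s['tcp_rot'][2])
for n,lo,hi in(("blue",(105,120,50),(130,255,255)),("green",(50,100,40),(80,255,255)),("yellow",(22,120,60),(34,255,255)),("pink",(150,80,80),(172,255,255))):
    k,l,st,c=cv2.connectedComponentsWithStats(cv2.inRange(hsv,lo,hi))
    for i in range(1,k):
        if st[i,4]>100 and st[i,0]+st[i,2]<360:
            w=to_w("wrist",*c[i],22,T);u,v=map(int,c[i])
            roi=(max(u-25,0),max(v-50,0),min(u+125,360),min(v+40,419))
            print(n,st[i],np.round(w,1),frame(im,T,roi))
E
python3 find.py pics/f1.png
```

```text
tcp [ 450.7 -299.2  186.7] 1.5706561730782231
blue [204  44  30  43 751] [ 393.9 -180.1   22. ] (array([ 395.3, -179.5]), 14.22, array([97.9, 35. ]))
green [220 218  19  38 506] [ 394.3 -355.8   22. ] (array([ 395.6, -359.5]), -0.09, array([36.5, 97.2]))
```

{"method": "carry_out", "body": {
  "delta_pos": [
    [-0.03,-0.03,0.03],
    [-0.059,-0.055,0.07],
    [-0.059,-0.055,0.12],
    [-0.059,-0.055,0.15],
    [-0.059,-0.055,0.17],
    [-0.059,-0.055,0.178],
    [-0.059,-0.055,0.1815],
    [-0.059,-0.055,0.1815]
  ],
  "rot": [
    [0,0,0],
    [0,0,0],
    [0,0,0],
    [0,0,0],
    [0,0,0],
    [0,0,0],
    [0,0,0],
    [0,0,0]
  ]
}}

```text
clock: 34.6
eef_pos: [396.0, -358.2, 4.8]
tcp_rot: [3.141, 0.001, 1.571]
contact_force: [0.2, -0.4, 0.9]
opening: 0.424
grasp_force: 0.0
```

{"method": "carry_out", "body": {
  "delta_pos": [
    [0,0,0],
    [0,0,0],
    [0,0,0],
    [0,0,0],
    [0,0,0],
    [0,0,0]
  ],
  "rot": [
    [0,0,0],
    [0,0,0],
    [0,0,0],
    [0,0,0],
    [0,0,0],
    [0,0,0]
  ],
  "claw": 0.0
}}

```text
clock: 35.35
eef_pos: [395.9, -358.6, 5.1]
tcp_rot: [3.141, 0.001, 1.57]
contact_force: [0.3, 1.6, 6.1]
opening: 0.073
grasp_force: 78.8
```

{"method": "carry_out", "body": {
  "delta_pos": [
    [0,0,-0.04],
    [0,0,-0.08],
    [0,0,-0.1],
    [0.03,0.05,-0.1],
    [0.062,0.105,-0.1],
    [0.062,0.105,-0.08],
    [0.062,0.105,-0.05],
    [0.062,0.105,-0.042]
  ],
  "rot": [
    [0,0,0],
    [0,0,0],
    [0,0,0],
    [0,0,0],
    [0,0,0],
    [0,0,0],
    [0,0,0],
    [0,0,0]
  ]
}}

```text
clock: 36.35
eef_pos: [499.3, -295.4, 44.8]
tcp_rot: [-3.139, -0.002, 1.571]
contact_force: [-11.1, 2.5, 19.0]
opening: 0.074
grasp_force: 81.3
```

{"method": "carry_out", "body": {
  "delta_pos": [
    [0,0,0],
    [0,0,0]
  ],
  "rot": [
    [0,0,0],
    [0,0,0]
  ]
}}

```text
clock: 36.6
eef_pos: [500.8, -296.7, 47.0]
tcp_rot: [3.141, 0.001, 1.57]
contact_force: [-0.3, 0.3, 0.5]
opening: 0.072
grasp_force: 78.3
```

```bash
cat > rods.py <<'E'
import sys
from fr import *
T=T_tool();im=r.grab_frame("wrist");np.save("Th.npy",T);cv2.imwrite(sys.argv[1],im);s=r.sense();print(T[:3,3].round(1),s['tcp_rot'][2].round(4),s['contact_force'].round(1),s['opening'].round(3))
g=im.max(2);p=T[:3,3]
def runs(x,z,t):
    ys=np.arange(p[1]-36,p[1]+36,.5);v=np.array([g[tuple(np.clip(np.round(to_px("wrist",[x,y,z],T))[::-1].astype(int),0,[419,559]))] for y in ys])
    b=ys[v>t];return [(float(a[0].round(1)),float(a[-1].round(1))) for a in np.split(b,np.where(np.diff(b)>1)[0]+1) if len(a)>2]
for x in(110,125,140):print("rods",(p[0]+x).round(),runs(p[0]+x,44,110))
for x in(35,50,65):print("frame",x,runs(p[0]+x,p[2]+.7,105))
E
python3 rods.py pics/h3.png
```

```text
Traceback (most recent call last):
  File "rods.py", line 3, in <module>
    T=T_tool();im=r.grab_frame("wrist");np.save("Th.npy",T);cv2.imwrite(sys.argv[1],im);s=r.sense();print(T[:3,3].round(1),s['tcp_rot'][2].round(4),s['contact_force'].round(1),s['opening'].round(3))
                                                                                                                                                                                ^^^^^^^^^^^^^^^^^^
AttributeError: 'float' object has no attribute 'round'
```

```bash
sed -i "s/s\['tcp_rot'\]\[2\].round(4)/s['tcp_rot'][2]/;s/s\['opening'\].round(3)/s['opening']/" rods.py; python3 rods.py pics/h3.png
```

```text
[ 500.8 -296.7   47. ] 1.570184487159939 [-0.  -0.   0.8] 0.07199922232367348
rods 611.0 [(-324.7, -317.2), (-305.7, -286.2), (-278.2, -271.7)]
rods 626.0 [(-324.7, -316.7), (-305.7, -285.7), (-278.7, -271.2)]
rods 641.0 [(-324.7, -316.7), (-305.7, -285.7), (-278.2, -270.7)]
frame 35 [(-314.2, -309.7), (-308.2, -280.2)]
frame 50 [(-314.2, -309.7), (-308.2, -280.7)]
frame 65 [(-314.7, -309.7), (-308.2, -280.7)]
```

{"method": "carry_out", "body": {
  "delta_pos": [
    [0,0.012,0],
    [0,0.025,0.0005],
    [0,0.037,0.001],
    [0,0.05,0.001],
    [0,0.06,0.001],
    [0,0.07,0.001],
    [0,0.07,0.001]
  ],
  "rot": [
    [0,0,0],
    [0,0,0],
    [0,0,0],
    [0,0,0],
    [0,0,0],
    [0,0,0],
    [0,0,0]
  ]
}}

```text
clock: 37.58
eef_pos: [571.3, -296.2, 45.2]
tcp_rot: [3.141, 0.0, 1.571]
contact_force: [-0.1, -0.1, 0.8]
opening: 0.078
grasp_force: 78.4
```

{"method": "carry_out", "body": {
  "delta_pos": [
    [0,0.004,0],
    [0,0.008,0],
    [0,0.012,0],
    [0,0.016,0],
    [0,0.02,0],
    [0,0.024,0],
    [0,0.027,0],
    [0,0.028,0]
  ],
  "rot": [
    [0,0,0],
    [0,0,0],
    [0,0,0],
    [0,0,0],
    [0,0,0],
    [0,0,0],
    [0,0,0],
    [0,0,0]
  ]
}}

```text
clock: 38.58
eef_pos: [598.4, -296.2, 45.1]
tcp_rot: [-3.141, -0.0, 1.571]
contact_force: [-4.0, 0.7, 1.9]
opening: 0.075
grasp_force: 78.8
```

{"method": "carry_out", "body": {
  "delta_pos": [
    [0,0.001,0],
    [0,0.002,0],
    [0,0.003,0],
    [0,0.003,0]
  ],
  "rot": [
    [0,0,0],
    [0,0,0],
    [0,0,0],
    [0,0,0]
  ]
}}

```text
clock: 39.08
eef_pos: [601.0, -296.2, 45.1]
tcp_rot: [-3.141, -0.0, 1.571]
contact_force: [-5.4, 0.7, 1.5]
opening: 0.073
grasp_force: 78.8
```

{"method": "carry_out", "body": {
  "delta_pos": [
    [0,0.001,0],
    [0,0.002,0],
    [0,0.002,0]
  ],
  "rot": [
    [0,0,0],
    [0,0,0],
    [0,0,0]
  ]
}}

```text
clock: 39.45
eef_pos: [601.1, -296.1, 45.1]
tcp_rot: [-3.137, -0.001, 1.571]
contact_force: [-12.3, -0.9, 7.4]
opening: 0.075
grasp_force: 79.7
```

{"method": "carry_out", "body": {
  "delta_pos": [
    [0,-0.002,0],
    [0,-0.0025,0]
  ],
  "rot": [
    [0,0,0],
    [0,0,0]
  ]
}}

```text
clock: 39.7
eef_pos: [601.0, -296.3, 45.2]
tcp_rot: [3.141, 0.0, 1.57]
contact_force: [-1.4, -0.3, 0.3]
opening: 0.075
grasp_force: 78.5
```

{"method": "carry_out", "body": {
  "delta_pos": [
    [0,0,0],
    [0,0,0],
    [0,0,0],
    [0,0,-0.02],
    [0,0,-0.05],
    [0,0,-0.1],
    [0.03,-0.05,-0.13],
    [0.06,-0.1,-0.14]
  ],
  "rot": [
    [0,0,0],
    [0,0,0],
    [0,0,0],
    [0,0,0],
    [0,0,0],
    [0,0,0],
    [0,0,0],
    [0,0,0]
  ],
  "claw": 0.036
}}

```text
clock: 40.7
eef_pos: [501.5, -236.3, 188.5]
tcp_rot: [3.137, 0.002, 1.57]
contact_force: [0.2, 0.3, 1.2]
opening: 0.42
grasp_force: 0.0
```

{"method": "carry_out", "body": {
  "delta_pos": [
    [0.03,-0.04,0],
    [0.04,-0.05,0],
    [0.04,-0.05,0],
    [0.04,-0.05,0]
  ],
  "rot": [
    [0,0,0],
    [0,0,0],
    [0,0,0],
    [0,0,0]
  ]
}}

```text
clock: 41.2
eef_pos: [452.6, -197.1, 185.9]
tcp_rot: [3.14, 0.001, 1.571]
contact_force: [-0.4, 0.2, -0.3]
opening: 0.426
grasp_force: 0.0
```

```bash
python3 find.py pics/f2.png
```

```text
tcp [ 452.6 -197.1  185.9] 1.5704604853753266
blue [209 152  27  35 591] [ 394.3 -176.9   22. ] (array([ 395.9, -179.6]), 14.67, array([91.5, 35.3]))
```

{"method": "carry_out", "body": {
  "delta_pos": [
    [0.018,-0.03,0.03],
    [0.018,-0.057,0.07],
    [0.018,-0.057,0.12],
    [0.018,-0.057,0.15],
    [0.018,-0.057,0.17],
    [0.018,-0.057,0.178],
    [0.018,-0.057,0.181],
    [0.018,-0.057,0.181]
  ],
  "rot": [
    [0,0,-7.3],
    [0,0,-14.6],
    [0,0,-14.6],
    [0,0,-14.6],
    [0,0,-14.6],
    [0,0,-14.6],
    [0,0,-14.6],
    [0,0,-14.6]
  ]
}}

```text
clock: 42.25
eef_pos: [394.5, -178.5, 4.5]
tcp_rot: [3.141, 0.0, 1.825]
contact_force: [-0.7, 0.5, -0.2]
opening: 0.418
grasp_force: 0.0
```

{"method": "carry_out", "body": {
  "delta_pos": [
    [0,0,0],
    [0,0,0],
    [0,0,0],
    [0,0,0],
    [0,0,0],
    [0,0,0]
  ],
  "rot": [
    [0,0,0],
    [0,0,0],
    [0,0,0],
    [0,0,0],
    [0,0,0],
    [0,0,0]
  ],
  "claw": 0.0
}}

```text
clock: 43.0
eef_pos: [394.5, -178.4, 5.0]
tcp_rot: [3.141, 0.001, 1.825]
contact_force: [-0.1, 0.3, 5.7]
opening: 0.075
grasp_force: 78.4
```

{"method": "carry_out", "body": {
  "delta_pos": [
    [0,0,-0.04],
    [0,0,-0.08],
    [0,0,-0.1],
    [0,0,-0.1],
    [0,0,-0.1],
    [0,0,-0.1]
  ],
  "rot": [
    [0,0,0],
    [0,0,0],
    [0,0,7.3],
    [0,0,14.6],
    [0,0,14.6],
    [0,0,14.6]
  ]
}}

```text
clock: 43.75
eef_pos: [393.7, -178.1, 104.1]
tcp_rot: [-3.141, -0.0, 1.573]
contact_force: [-0.4, -0.4, -0.9]
opening: 0.075
grasp_force: 78.3
```

{"method": "carry_out", "body": {
  "delta_pos": [
    [0.01,0.05,0],
    [0.0185,0.107,0],
    [0.0185,0.107,0],
    [0.0185,0.107,0.02],
    [0.0185,0.107,0.04],
    [0.0185,0.107,0.053],
    [0.0185,0.107,0.057],
    [0.0185,0.107,0.057]
  ],
  "rot": [
    [0,0,0],
    [0,0,0],
    [0,0,0],
    [0,0,0],
    [0,0,0],
    [0,0,0],
    [0,0,0],
    [0,0,0]
  ]
}}

```text
clock: 44.75
eef_pos: [500.9, -159.8, 47.3]
tcp_rot: [-3.141, -0.0, 1.571]
contact_force: [0.6, 0.6, -1.5]
opening: 0.077
grasp_force: 78.5
```

```bash
python3 rods.py pics/h4.png
```

```text
[ 500.9 -159.8   47.3] 1.57068883503128 [ 0.2 -0.1 -0. ] 0.07446769309974094
rods 611.0 [(-195.8, -178.3), (-167.8, -148.3), (-140.8, -132.8)]
rods 626.0 [(-195.8, -178.3), (-167.8, -147.8), (-140.8, -132.8)]
rods 641.0 [(-195.8, -178.3), (-167.8, -147.8), (-140.8, -132.8)]
frame 35 [(-177.8, -142.3)]
frame 50 [(-177.8, -142.3)]
frame 65 [(-177.8, -142.3)]
```

{"method": "carry_out", "body": {
  "delta_pos": [
    [0.0005,0.012,0],
    [0.0005,0.025,0.0005],
    [0.0005,0.037,0.0012],
    [0.0005,0.05,0.0012],
    [0.0005,0.06,0.0012],
    [0.0005,0.07,0.0012],
    [0.0005,0.07,0.0012]
  ],
  "rot": [
    [0,0,0],
    [0,0,0],
    [0,0,0],
    [0,0,0],
    [0,0,0],
    [0,0,0],
    [0,0,0]
  ]
}}

```text
clock: 45.68
eef_pos: [571.8, -159.3, 46.0]
tcp_rot: [3.141, 0.0, 1.571]
contact_force: [-0.5, -0.4, -0.7]
opening: 0.073
grasp_force: 78.5
```

{"method": "carry_out", "body": {
  "delta_pos": [
    [0,0.004,0],
    [0,0.008,0],
    [0,0.012,0],
    [0,0.016,0],
    [0,0.02,0],
    [0,0.024,0],
    [0,0.027,0],
    [0,0.028,0]
  ],
  "rot": [
    [0,0,0],
    [0,0,0],
    [0,0,0],
    [0,0,0],
    [0,0,0],
    [0,0,0],
    [0,0,0],
    [0,0,0]
  ]
}}

```text
clock: 46.68
eef_pos: [599.3, -159.3, 46.1]
tcp_rot: [3.141, 0.0, 1.571]
contact_force: [-1.2, 0.6, -2.9]
opening: 0.077
grasp_force: 78.4
```

{"method": "carry_out", "body": {
  "delta_pos": [
    [0,0.001,0],
    [0,0.002,0],
    [0,0.003,0],
    [0,0.003,0]
  ],
  "rot": [
    [0,0,0],
    [0,0,0],
    [0,0,0],
    [0,0,0]
  ]
}}

```text
clock: 47.18
eef_pos: [600.7, -159.2, 45.8]
tcp_rot: [-3.139, -0.0, 1.571]
contact_force: [-6.0, -0.5, 0.0]
opening: 0.077
grasp_force: 78.8
```

{"method": "carry_out", "body": {
  "delta_pos": [
    [0,0.001,0],
    [0,0.0015,0],
    [0,0.0015,0]
  ],
  "rot": [
    [0,0,0],
    [0,0,0],
    [0,0,0]
  ]
}}

```text
clock: 47.55
eef_pos: [600.7, -159.1, 45.7]
tcp_rot: [-3.136, -0.001, 1.571]
contact_force: [-11.0, -0.9, 3.9]
opening: 0.072
grasp_force: 79.5
```

{"method": "carry_out", "body": {
  "delta_pos": [
    [0,-0.002,0],
    [0,-0.0025,0]
  ],
  "rot": [
    [0,0,0],
    [0,0,0]
  ]
}}

```text
clock: 47.8
eef_pos: [600.8, -159.2, 45.9]
tcp_rot: [-3.141, -0.0, 1.57]
contact_force: [-1.3, -0.1, -4.7]
opening: 0.073
grasp_force: 78.3
```

{"method": "carry_out", "body": {
  "delta_pos": [
    [0,0,0],
    [0,0,0],
    [0,0,0],
    [0,0,-0.02],
    [0,0,-0.05],
    [0,0,-0.1],
    [0,0,-0.13],
    [0,0,-0.13]
  ],
  "rot": [
    [0,0,0],
    [0,0,0],
    [0,0,0],
    [0,0,0],
    [0,0,0],
    [0,0,0],
    [0,0,0],
    [0,0,0]
  ],
  "claw": 0.036
}}

```text
clock: 48.8
eef_pos: [603.1, -159.8, 180.5]
tcp_rot: [3.135, 0.002, 1.571]
contact_force: [0.4, 1.1, -0.2]
opening: 0.417
grasp_force: 0.0
```

Run:
```python
from fr import *
# move-free look: handles seen now
T=T_tool();im=r.grab_frame("wrist");cv2.imwrite("pics/f3.png",im);hsv=cv2.cvtColor(im,cv2.COLOR_BGR2HSV);print(T[:3,3].round(1))
for n,lo,hi in(("blue",(105,120,50),(130,255,255)),("green",(50,100,40),(80,255,255)),("yellow",(22,120,60),(34,255,255)),("pink",(150,80,80),(172,255,255)),("red",(0,170,60),(6,255,255))):
    k,l,st,c=cv2.connectedComponentsWithStats(cv2.inRange(hsv,lo,hi))
    for i in range(1,k):
        if st[i,4]>60: print(n,st[i],to_w("wrist",*c[i],30 if n=="red" else 66,T).round(1))
for cam_ in("top","side"):
    r.grab_frame(cam_)
    for d in r.recognise("frame_pink_grip",cam_)[:3]:print(cam_,d['p'],d['box'])
```

```text
[ 603.1 -159.8  180.5]
blue [404 177  17  39 235] [ 720.9 -150.5   66. ]
blue [262 183  22  35 532] [ 597.7 -159.3   66. ]
blue [ 439  202  100  105 6927] [ 801.9 -212.3   66. ]
green [264 299  19  46 591] [ 597.4 -288.7   66. ]
yellow [262 222  22  44 746] [ 597.2 -200.1   66. ]
yellow [398 223  16  36 414] [ 721.8 -198.6   66. ]
pink [314 191  10   9  73] [ 638.6 -154.8   66. ]
pink [313 232  24  14 188] [ 644.5 -196.2   66. ]
pink [394 265  14  33 310] [ 722.  -242.6   66. ]
red [237  83  32  33 794] [578.8 -72.4  30. ]
top 0.64 [400.8, 240.4, 429.9, 262.7]
```

{"method": "carry_out", "body": {
  "delta_pos": [
    [0.04,-0.011,0.02],
    [0.081,-0.023,0.06],
    [0.081,-0.023,0.09],
    [0.081,-0.023,0.12],
    [0.081,-0.023,0.145],
    [0.081,-0.023,0.16],
    [0.081,-0.023,0.165],
    [0.081,-0.023,0.165]
  ],
  "rot": [
    [0,0,0],
    [0,0,0],
    [0,0,0],
    [0,0,0],
    [0,0,0],
    [0,0,0],
    [0,0,0],
    [0,0,0]
  ],
  "claw": 0.05
}}

```text
clock: 50.05
eef_pos: [578.1, -78.3, 11.1]
tcp_rot: [-3.142, 0.0, 1.57]
contact_force: [0.4, 0.4, 0.1]
opening: 0.584
grasp_force: 0.0
```

{"method": "carry_out", "body": {
  "delta_pos": [
    [0,0,0],
    [0,0,0],
    [0,0,0],
    [0,0,0],
    [0,0,0],
    [0,0,0]
  ],
  "rot": [
    [0,0,0],
    [0,0,0],
    [0,0,0],
    [0,0,0],
    [0,0,0],
    [0,0,0]
  ],
  "claw": 0.01,
  "grip_force": 70
}}

```text
clock: 50.8
eef_pos: [579.4, -78.4, 12.1]
tcp_rot: [3.139, 0.0, 1.571]
contact_force: [1.6, 0.1, 6.5]
opening: 0.205
grasp_force: 68.4
```

{"method": "carry_out", "body": {
  "delta_pos": [
    [-0.003,0,0],
    [-0.007,0,0],
    [-0.011,0,0],
    [-0.015,0,0],
    [-0.019,0,0],
    [-0.022,0,0],
    [-0.0235,0,0],
    [-0.0235,0,0]
  ],
  "rot": [
    [0,0,0],
    [0,0,0],
    [0,0,0],
    [0,0,0],
    [0,0,0],
    [0,0,0],
    [0,0,0],
    [0,0,0]
  ]
}}

```text
clock: 51.8
eef_pos: [579.4, -101.5, 12.1]
tcp_rot: [3.139, -0.0, 1.57]
contact_force: [2.2, 2.3, 7.1]
opening: 0.202
grasp_force: 68.6
```

{"method": "carry_out", "body": {
  "delta_pos": [
    [-0.001,0,0],
    [-0.0015,0,0],
    [-0.0015,0,0]
  ],
  "rot": [
    [0,0,0],
    [0,0,0],
    [0,0,0]
  ]
}}

```text
clock: 52.18
eef_pos: [579.4, -101.6, 12.1]
tcp_rot: [3.139, -0.002, 1.57]
contact_force: [2.6, 12.5, 8.5]
opening: 0.211
grasp_force: 68.6
```

{"method": "carry_out", "body": {
  "delta_pos": [
    [0.0012,0,0],
    [0.0012,0,0]
  ],
  "rot": [
    [0,0,0],
    [0,0,0]
  ]
}}

```text
clock: 52.42
eef_pos: [579.4, -101.5, 12.1]
tcp_rot: [3.139, -0.0, 1.57]
contact_force: [2.1, 4.6, 7.6]
opening: 0.205
grasp_force: 68.6
```

{"method": "carry_out", "body": {
  "delta_pos": [
    [0,0,0],
    [0,0,0],
    [0,0,0],
    [0,0,0],
    [0,0,-0.04],
    [0,0,-0.1],
    [0,0,-0.16],
    [0,-0.04,-0.19]
  ],
  "rot": [
    [0,0,0],
    [0,0,0],
    [0,0,0],
    [0,0,0],
    [0,0,0],
    [0,0,0],
    [0,0,0],
    [0,0,0]
  ],
  "claw": 0.05
}}

```text
clock: 53.42
eef_pos: [540.9, -102.5, 204.7]
tcp_rot: [3.135, 0.001, 1.571]
contact_force: [0.3, -0.2, -0.1]
opening: 0.588
grasp_force: 0.0
```

{"method": "carry_out", "body": {
  "delta_pos": [
    [-0.04,-0.02,0],
    [-0.08,-0.025,-0.02],
    [-0.08,-0.025,-0.02],
    [-0.08,-0.025,-0.02]
  ],
  "rot": [
    [0,0,0],
    [0,0,0],
    [0,0,0],
    [0,0,0]
  ]
}}

```text
clock: 53.92
eef_pos: [512.7, -181.7, 220.7]
tcp_rot: [-3.141, -0.001, 1.57]
contact_force: [-0.3, -0.7, -0.0]
opening: 0.586
grasp_force: 0.0
```

Run:
```python
from fr import *
T=T_tool();im=r.grab_frame("wrist");cv2.imwrite("pics/f4.png",im);hsv=cv2.cvtColor(im,cv2.COLOR_BGR2HSV);print(T[:3,3].round(1))
for n,lo,hi,z in(("blue",(105,120,50),(130,255,255),66),("green",(50,100,40),(80,255,255),66),("yellow",(22,120,60),(34,255,255),66),("knob/stops",(0,170,60),(6,255,255),40)):
    k,l,st,c=cv2.connectedComponentsWithStats(cv2.inRange(hsv,lo,hi))
    for i in range(1,k):
        if st[i,4]>15: print(n,st[i],to_w("wrist",*c[i],z,T).round(1))
# where earlier pictures put the knob
t=r.grab_frame("top");b=t[225:295,100:205]
m=cv2.inRange(cv2.cvtColor(t,cv2.COLOR_BGR2HSV)[235:290,110:150],(0,0,150),(180,60,255));print("tray white px",m.sum()//255)
for d in r.recognise("frame_target_grip","top")[:3]:
    x=d['box'];print(d['p'],x,to_w("top",(x[0]+x[2])/2,(x[1]+x[3])/2,10).round())
```

```text
[ 512.7 -181.7  220.7]
blue [478 147  19  37 158] [ 717.6 -157.4   66. ]
blue [348 148  27  36 758] [ 592.6 -156.9   66. ]
blue [ 500  179   60   94 4357] [ 775.8 -221.7   66. ]
green [456 267  15  29 297] [ 718.9 -288.1   66. ]
yellow [345 191  26  37 746] [ 593.1 -201.8   66. ]
yellow [469 191  19  33 390] [ 718.6 -200.3   66. ]
knob/stops [331  87  27  29 611] [577.1 -95.6  40. ]
knob/stops [340 162   6   6  32] [ 580.5 -161.2   40. ]
knob/stops [338 203   5   7  30] [ 580.4 -207.9   40. ]
knob/stops [336 240   5   8  32] [ 580.6 -254.6   40. ]
tray white px 382
0.79 [158.1, 248.3, 193.1, 262.0] [416. 210.  10.]
0.69 [123.2, 244.0, 137.0, 277.4] [404. 345.  10.]
```

```bash
python3 -c "
from rig import r
print(r.sign_off())"
```

```text
the job is handed in; nothing more can be done
None
```

I've handed the job in: the target frame is flat in its tray, the blue, yellow and green frames are home in bays 1, 2 and 4, and the lock knob is fully in again; I found no pink frame, so bay 3 stays empty, and the judged result isn't known.

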